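Gauge a square candle in the bench caliper

ROBOT

A 6-joint arm with a two-finger parallel gripper is mounted at the origin on a cart in front of the work surface, level with it; the furniture and walls round the work are solid. World frame = base frame: x ahead of the robot, y to its left, z up, the work surface at z = 0. Lengths are in m, angles in rad, forces in N, time in s.
With the tool pointing down it reaches from about 0.35 to 1 m from the base axis. Payload 7.1 kg.
Tool frame: the origin (TCP) lies on the centre line of the jaws, within the pads' length; the fingertips stand 25 mm ahead of it and the grasp point (between the pads) lies 6 mm ahead of it; z points along the fingers, x is the direction in which the jaws open and shut, and the axes are right-handed (so a half turn about z gives the same grasp; the last joint's range is limited). The gripper opens to 85 mm and grips with 20 to 120 N. Pads are 22 mm wide; open, the fingers measure 114 mm over their backs; the gripper's body (76 mm by 85 mm) begins 54 mm behind the grasp point. The pads swing forward as they close: fully open they stand 13 mm farther back than shut.
Start: joints at [1.31, 0.423, 1.63, -0, 1.089, -0.019], TCP at [0.15, 0.607, 0.256] pointing down, gripper open.
Joint ranges: [-3, 3], [-0.9, 2.11], [0.09, 2.58], [-1.31, 4.45], [0.11, 2.69], [-2.54, 2.54]. Speed limits (rad/s): [2.39, 2.39, 3.01, 3.14, 3.14, 3.14].

INTERFACE

Orientations are given as a unit quaternion [w, x, y, z].
In Python, from station import sensors, imaging, manip, spotter gives the robot as it stands.
- The arm moves only by the tool move_arm, never from a script. Its arguments are lists of equal length, an entry for each row: "fingers": the opening, from 0 (shut) to 1 (fully open); "linear": the shift along the tool's x, y, z in units of 0.4 m (1.0 is 0.4 m), a list of three; "rot": the turn, a rotation vector about the tool's x, y, z in units of 180 degrees (1.0 is 180 degrees), a list of three. In form: {"fingers": [fingers, ...], "linear": [[dx, dy, dz], ...], "rot": [[rx, ry, rz], ...]}. A call has 1 to 20 rows; each row shifts and turns the commanded pose from where the row before left it, along the tool's axes as they then stand; what a row does not reach is not made up. A row lasts 1/12 s, in which the tool goes at most 41.7 mm and 7.16 degrees, less where a joint would pass 70% of its speed; a pose out of reach is approached as far as the arm can. A call with a number of a shift or a turn outside -1 to 1 is refused whole. A call with a gripper value outside its range is refused whole. The fingers move at their own pace and stop on an object; the grip force is fixed at half the most. Time passes only in rows, so rows that do not move let the fingers close. It gives the time, the measured TCP pose, the force and the opening at its end, in the units of the state.
- sensors.sense(): the state, without advancing time (a new reading comes with each control period).
- imaging.capture(name): name is "side" or "top"; returns a dict with "frame" (480x640x3 uint8, red, green, blue), "intrinsics" (3x3 intrinsics, pixels), "xyz" and "rotation" of the camera in the world. Camera axes: x right, y up, looking along -z (the intrinsics and any distortion apply to the point x, -y, -z); pixel columns grow to the right and rows downward; lengths in m; the calibration is good to about 2 mm. A picture is of the moment at which its call begins. There is no depth.
- manip.sign_off(): hands the job in, once; it reports no verdict.
Trained networks look in a picture, given as the dict that the camera call returned (one of the last four; its "shot" number tells which), for a name from the list of things; names that differ only in an ending like _2 or _b are one class to them, and where a whole thing is asked for, a point or a joint stands for the part that bears it (a point fixed in the world has none). Each returns a list of dicts, best first, with "score" (0 to 1); they miss things now and then, are a little off and sometimes report something else, mostly with a low value. They report only what shows in the picture. A call takes as long as a camera call. They do not tell look-alikes from the thing itself.
- spotter.look_for(picture, thing): "centre" ([x, y, z] in m, in world coordinates, good to about 4 mm: the middle of the surface that is visible of it).
- spotter.pinpoint(picture, thing): "centre" ([x, y, z] in m, in world coordinates, good to about 4 mm: a listed point, or the origin of a listed thing).
The state is a dict: "clock": time; "joint_pos": joint angles; "joint_velocities": joint speeds; "effort": joint torques, N m; "tcp_pos": TCP position; "orientation": TCP orientation; "contact_force": force on the tool from outside, world axes, zero at the start; "torque": the same for the moment, N m; "gripper_width": opening from 0.0 (shut) to 1.0 (fully open).
Only numpy, scipy, OpenCV 4.12 (cv2) and the standard library are available. Lean on these libraries where they do the work, as an engineer would, in place of code of your own. Each camera call takes 0.05 s, during which the arm holds its last target.

TASK

Lay the tall square candle flat on the table between the bench caliper's open jaws, along them and overlapping most of their depth, then slide the carriage gently until both jaws bear snugly on the candle. The wax dents and the movable jaw must stay square: do not force it or push it askew. Leave the jaws closed on the candle and let go of everything; leave the other things on the table as they are.

Things in the scene. Friction and masses are not known exactly. Their poses are not given: they have to be found in the camera images.
- candle: Tall square hand-dipped candle, the only one lying down: about 42 to 44 mm square (exact thickness unknown) and 187 mm long plus a 10 mm wick stub, 0.2 to 0.4 kg. Origin at the centre of its base end, z axis along its length towards the wick end
- candle_mid (a point): Centre of the candle, half way along its length (21 mm above the table when it lies flat)
- caliper: Steel bench caliper fixed to the table. Origin on the table under the beam's middle line; y along the beam; the jaws point along -x. Beam: x -12 to 12, y -134 to 102, z 27 to 41 mm; end blocks 46 mm high. Between the jaws is bare table: the candle lies there along the caliper's x, one end (either) next to the beam, the other sticking out past the jaw tips, where there is room for fingers
- fixed_jaw: The fixed jaw, part of the caliper. Origin: centre of its measuring face, at y = +60 mm in the caliper's frame, looking to -y. Both jaws are plates 14 mm thick, 6 to 44 mm above the table, from x = -17 to -87 mm in the caliper's frame. If the candle does not lie flat against this face before the jaws are closed, the movable jaw drags it askew
- carriage (a joint): Opening between the two jaw faces in m: 0 shut, 0.10 fully open. The carriage slides along the beam with a dry drag of about 4 N and stays where it is left. The movable jaw's face is at y = +60 mm minus this opening, in the caliper's frame
- thumb_grip (a point): Point in the black ribbed fin on top of the carriage, over the beam, 73 mm above the table: hold it here. The fin is 16 mm thick along the caliper's y, 34 mm along its x, and stands from the carriage's top (50 mm above the table) to 82 mm, 30 mm to the -y side of the movable jaw's face. Moving it to the caliper's +y closes the jaws
- jaw (a joint): Tilt of the movable jaw about the vertical, rad, 0 when square to the beam. It has sprung play on the carriage, 6 N m per rad about the beam's middle line: pushing near its tip, or squeezing the candle with much over 10 N, tilts it 3 degrees or more, which is too much; under 2 degrees is good at the end
- jaw_tip (a point): Tip of the movable jaw, on its measuring face, 87 mm from the beam's middle line, 25 mm above the table
- pillar: Bystander: round russet pillar candle, 68 mm across, 97 mm high, standing; origin under its centre. Leave it
- filled_glass: Bystander: glass with wax chips, 58 mm across, 72 mm high, standing; origin under its centre. Leave it
Things that resemble listed ones, but are neither listed nor needed, are in the scene too. What is shaped like the candle but turquoise is not meant.

How it is judged:
On the way, in this order (a step that is already met when the one before it is completed fails the run):
1. the candle lies flat between the open jaws, along them (height (world z) of candle_mid below 0.03 m and x of candle_mid in the frame of caliper between -0.142 and -0.09 m and y of candle_mid in the frame of caliper between -0.04 and 0.06 m and angle between the z axis of candle and the x axis of caliper, either way round below 0.3 rad), for 0.2 s.
2. both jaws bear on the candle (contact force between each of jaw, fixed_jaw and candle above 0.5 N and value of joint carriage below 0.046 m), for 0.2 s.
At the end, for the whole second after the job is handed in: The candle lies flat between the jaws, within 3.4 degrees of their direction, its centre 90 to 142 mm from the beam's middle line; both jaws each press on it with over 0.5 N, the movable jaw is within 2 degrees of square, everything is at rest and let go (all of step 2 and value of joint jaw between -0.035 and 0.035 rad and height (world z) of candle_mid below 0.026 m and angle between candle's own z axis and vertical between 1.5 and 1.64 rad and x of candle_mid in the frame of caliper between -0.142 and -0.09 m and angle between the z axis of candle and the x axis of caliper, either way round below 0.06 rad and linear speed of candle below 0.01 m/s); the robot touches nothing.
It fails at once if the movable jaw tilted by more than about 3.2 degrees (value of joint jaw above 0.056 rad or value of joint jaw below -0.056 rad).
It fails at once if the candle squeezed by the jaw with more than 18 N (contact force between jaw and candle above 18 N).
It fails at once if a bystander moved by more than 30 mm (distance of any of pillar, filled_glass from where it was at the start of the episode above 0.03 m).
It also fails if it takes over 64 s, if anything falls off the work surface, if the arm or the gripper's body presses on something with over 40 N, if the wrist force passes 120 N, or if a joint passes its speed limit or range.

## Working session

There is one attempt and no reset: what is moved stays moved. The work goes in short steps, Python scripts to look and compute and a tool call to move; the robot and the scene stay as the last step left them, time stands still between calls to the robot, and variables do not carry over. Pictures are saved under pics/ and viewed, and the job is handed in when it is done.

Besides the shell and the picture viewer there is one more tool, called by a JSON object that holds its "op" and its "data", one argument or row to a line. move_arm: Moves the arm, as the interface text tells. Its arguments: {"type":"object","properties":{"fingers":{"type":"array","items":{"type":"number"}},"linear":{"type":"array","items":{"type":"array","items":{"type":"number"}}},"rot":{"type":"array","items":{"type":"array","items":{"type":"number"}}}},"required":["fingers","linear","rot"]}

```bash
mkdir -p pics; ls
cat > h.py <<'E'
import sys; sys.path.insert(0,'.')
import numpy as np, cv2
from station import sensors, imaging, manip, spotter
def cap(n,fn=None):
    p=imaging.capture(n)
    if fn: cv2.imwrite('pics/'+fn,cv2.cvtColor(p['frame'],cv2.COLOR_RGB2BGR))
    return p
def ray(p,u,v,z):
    K=np.array(p['intrinsics']);d=np.linalg.inv(K)@[u,v,1];d=np.array([d[0],-d[1],-d[2]])
    R=np.array(p['rotation']);c=np.array(p['xyz']);w=R@d
    return c+w*(z-c[2])/w[2]
def proj(p,X):
    R=np.array(p['rotation']);c=np.array(p['xyz']);q=R.T@(np.array(X)-c)
    q=np.array(p['intrinsics'])@[q[0],-q[1],-q[2]];return q[:2]/q[2]
E
python3 - <<'E'
from h import *
for n in('top','side'):
    p=cap(n,n+'0.png'); print(n,{k:(v if k!='frame' else 0) for k,v in p.items()})
    for t in('candle','candle_mid','caliper','fixed_jaw','thumb_grip','jaw_tip','pillar','filled_glass'):
        try:
            r=spotter.pinpoint(p,t); print(t,[(np.round(a['centre'],4).tolist(),round(a['score'],2),np.round(proj(p,a['centre'])).tolist()) for a in r[:4]])
        except Exception as e: print(t,e)
print(sensors.sense())
E
```

```text
pics
top {'frame': 0, 'intrinsics': array([[517.73654222,   0.        , 320.06456868],
       [  0.        , 517.73654222, 233.92519818],
       [  0.        ,   0.        ,   1.        ]]), 'xyz': array([ 0.30381457, -0.07004994,  1.20296033]), 'rotation': array([-0.69788468, -0.07598761,  0.06081287,  0.70956652]), 'shot': 1}
candle matmul: Input operand 1 has a mismatch in its core dimension 0, with gufunc signature (n?,k),(k,m?)->(n?,m?) (size 3 is different from 4)
candle_mid matmul: Input operand 1 has a mismatch in its core dimension 0, with gufunc signature (n?,k),(k,m?)->(n?,m?) (size 3 is different from 4)
caliper matmul: Input operand 1 has a mismatch in its core dimension 0, with gufunc signature (n?,k),(k,m?)->(n?,m?) (size 3 is different from 4)
fixed_jaw matmul: Input operand 1 has a mismatch in its core dimension 0, with gufunc signature (n?,k),(k,m?)->(n?,m?) (size 3 is different from 4)
thumb_grip matmul: Input operand 1 has a mismatch in its core dimension 0, with gufunc signature (n?,k),(k,m?)->(n?,m?) (size 3 is different from 4)
jaw_tip matmul: Input operand 1 h
[... 1933 characters left out ...]
nt_pos': array([ 1.30996496e+00,  4.23062550e-01,  1.62988703e+00,  2.56012898e-05,
        1.08861948e+00, -1.89902884e-02]), 'joint_velocities': array([-6.69035333e-04, -3.08594329e-04,  1.09383580e-06,  3.23679720e-04,
        2.29215767e-04, -1.32253111e-03]), 'effort': array([ 9.80558907e-04, -5.57322013e+01, -2.82154065e+01,  5.73049917e-06,
        5.91099015e-04,  1.09192815e-06]), 'tcp_pos': array([0.14964161, 0.60680947, 0.25634757]), 'orientation': array([-1.61566030e-05,  7.87242674e-01,  6.16643311e-01,  2.60098327e-06]), 'contact_force': array([-0.49712001, -0.89839522,  0.71768043]), 'torque': array([ 0.01156388, -0.03621052,  0.00391713]), 'gripper_width': 1.0026777444341797}
```

```bash
sed -i "s/R=np.array(p\['rotation'\])/R=Q(p['rotation'])/" h.py
cat >> h.py <<'E'
from scipy.spatial.transform import Rotation as Ro
def Q(q): return Ro.from_quat([q[1],q[2],q[3],q[0]]).as_matrix()
def tcp():
    s=sensors.sense(); return np.array(s['tcp_pos']),Q(s['orientation']),s
E
python3 - <<'E'
from h import *
for n in('top','side'):
    p=cap(n,n+'1.png')
    for t in('candle','candle_mid','caliper','fixed_jaw','thumb_grip','jaw_tip','pillar','filled_glass'):
            r=spotter.pinpoint(p,t); print(t,[(np.round(a['centre'],4).tolist(),round(a['score'],2),np.round(proj(p,a['centre'])).tolist()) for a in r[:4]])
E
```

```text
candle [([0.4064, 0.0198, 0.022], 0.69, [292.0, 290.0]), ([0.4002, 0.2578, 0.0206], 0.67, [188.0, 295.0])]
candle_mid [([0.4475, 0.1021, 0.0212], 0.78, [256.0, 273.0]), ([0.494, 0.2805, 0.0211], 0.56, [180.0, 254.0])]
caliper [([0.5943, -0.1268, -0.0012], 0.71, [354.0, 211.0]), ([0.4941, 0.282, 0.0212], 0.37, [179.0, 254.0])]
fixed_jaw [([0.5541, -0.058, 0.0246], 0.49, [325.0, 226.0]), ([0.5838, -0.1815, 0.0776], 0.35, [380.0, 207.0])]
thumb_grip [([0.4774, -0.3966, -0.0028], 0.71, [471.0, 258.0]), ([0.5791, -0.1814, 0.0752], 0.62, [380.0, 209.0])]
jaw_tip [([0.5013, -0.1312, 0.0218], 0.66, [357.0, 248.0])]
pillar [([0.6864, 0.1602, 0.0012], 0.63, [234.0, 176.0])]
filled_glass [([0.4757, -0.3966, 0.0028], 0.88, [471.0, 258.0])]
candle [([0.4009, 0.2576, 0.0226], 0.86, [211.0, 223.0]), ([0.4114, 0.0215, 0.0205], 0.84, [255.0, 260.0])]
candle_mid [([0.4898, 0.2782, 0.0243], 0.91, [236.0, 213.0]), ([0.4526, 0.1011, 0.0159], 0.74, [254.0, 244.0])]
caliper [([0.5894, -0.1268, 0.0016], 0.94, [346.0, 272.0]), ([0.4023, 0.258, 0.0223], 0.64, [211.0, 223.0])]
fixed_jaw [([0.5546, -0.064, 0.0232], 0.74, [320.0, 258.0]), ([0.5861, -0.184, 0.0725], 0.23, [360.0, 258.0])]
thumb_grip [([0.5847, -0.1855, 0.0724], 0.9, [360.0, 259.0])]
jaw_tip [([0.506, -0.1372, 0.0256], 0.96, [321.0, 276.0])]
pillar [([0.6818, 0.1633, 0.0008], 0.67, [312.0, 219.0])]
filled_glass [([0.4753, -0.3977, -0.0005], 0.61, [379.0, 348.0])]
```

View pics/top0.png

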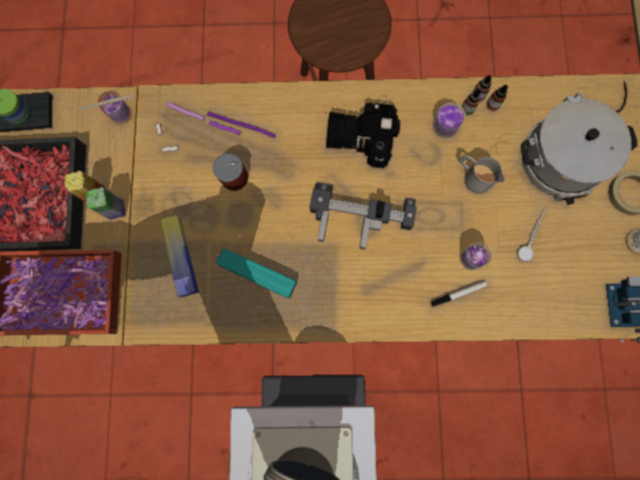

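View pics/side0.png

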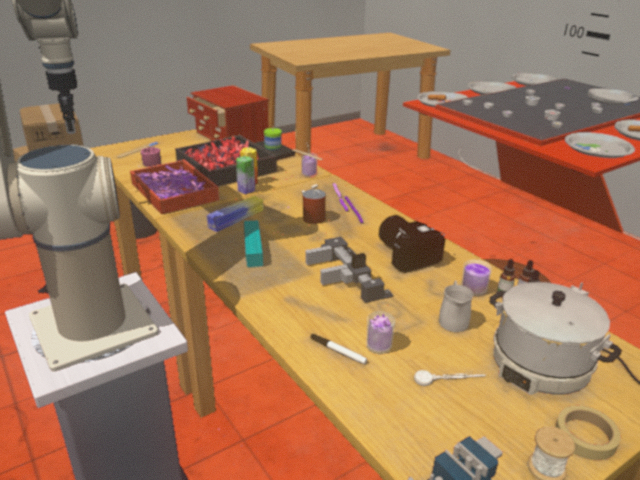

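Run:
```python
import cv2
a=cv2.imread('pics/top0.png');b=cv2.imread('pics/side0.png')
cv2.imwrite('pics/c1.png',cv2.resize(a[170:260,290:430],None,fx=5.5,fy=5.5,interpolation=3))
cv2.imwrite('pics/c2.png',cv2.resize(a[200:310,140:310],None,fx=4.5,fy=4.5,interpolation=3))
cv2.imwrite('pics/c3.png',cv2.resize(b[180:310,190:400],None,fx=3.8,fy=3.8,interpolation=3))
```

```text
(no output)
```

View pics/c1.png

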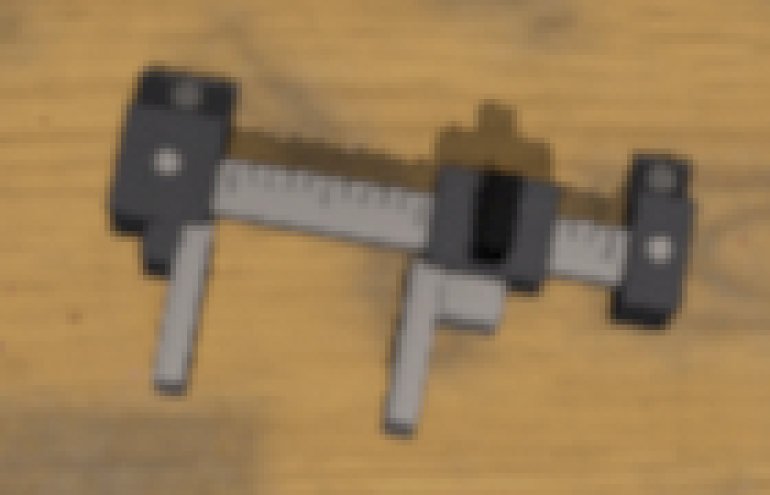

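View pics/c2.png

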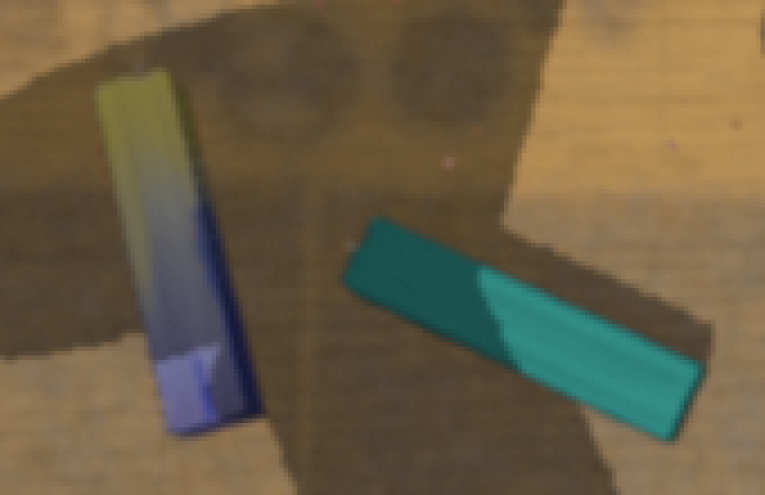

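View pics/c3.png

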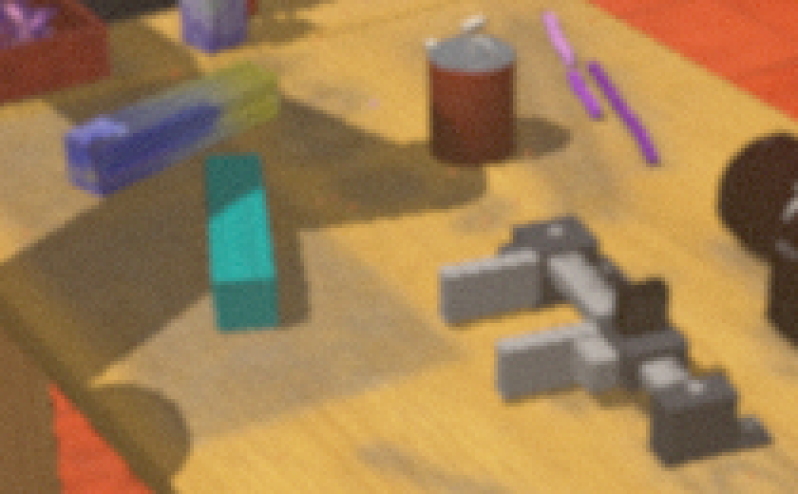

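Run:
```python
from h import *
from scipy.optimize import least_squares
pt=cap('top');ps=cap('side')
T=lambda a:(290+(a[0]+.5)/5.5-.5,170+(a[1]+.5)/5.5-.5)
S=lambda a:(190+(a[0]+.5)/3.8-.5,180+(a[1]+.5)/3.8-.5)
def W(q,X):
    c,s=np.cos(q[2]),np.sin(q[2]);return [q[0]+c*X[0]-s*X[1],q[1]+s*X[0]+c*X[1],X[2]]
def res(q):
    o=q[3];r=[]
    for X,a in [((-.087,.06,.044),(187,382)),((-.087,.074,.044),(157,380)),((-.087,.06-o,.044),(385,426)),((-.087,.046-o,.044),(413,428)),((-.025,.06,.044),(210,240)),((-.025,.06-o,.044),(415,272))]:
        r+=list(proj(pt,W(q,X))-T(a))
    for X,l in [((0,.03-o,.073),[(.5791,-.1814,.0752),(.5847,-.1855,.0724)]),((-.052,.06,.025),[(.5541,-.058,.0246),(.5546,-.064,.0232)]),((-.087,.06-o,.025),[(.5013,-.1312,.0218),(.506,-.1372,.0256)]),((0,0,0),[(.5943,-.1268,-.001),(.5894,-.1268,.0016)])]:
        for m in l: r+=list((np.array(W(q,X))-m)[:2]/.004)
    return np.array(r)
s=least_squares(res,[.59,-.127,-.17,.09]);print(s.x,np.degrees(s.x[2]),np.round(s.fun,1))
q=s.x
# overlay
im={'t':cv2.resize(cv2.cvtColor(pt['frame'],4)[170:260,290:430],None,fx=5.5,fy=5.5,interpolation=3),'s':cv2.resize(cv2.cvtColor(ps['frame'],4)[180:310,190:400],None,fx=3.8,fy=3.8,interpolation=3)}
o=q[3]
for y0,y1,x0,x1,z in[(.06,.074,-.087,-.017,.044),(.06-o,.046-o,-.087,-.017,.044),(.022-o,.038-o,-.017,.017,.082),(-.134,.102,-.012,.012,.041)]:
    P=[W(q,(x,y,z)) for x,y in((x0,y0),(x0,y1),(x1,y1),(x1,y0))]
    a=np.array([(proj(pt,p)-[290,170]+.5)*5.5-.5 for p in P]);cv2.polylines(im['t'],[a.astype(int)],True,(0,255,0))
    a=np.array([(proj(ps,p)-[190,180]+.5)*3.8-.5 for p in P]);cv2.polylines(im['s'],[a.astype(int)],True,(0,255,0))
cv2.imwrite('pics/o_t.png',im['t']);cv2.imwrite('pics/o_s.png',im['s'])
# candle: crop c2 u=140+x/4.5, v=200+y/4.5
C=lambda a:(140+(a[0]+.5)/4.5-.5,200+(a[1]+.5)/4.5-.5)
for n,a,z in[('wickL',(97,88),.043),('wickR',(168,70),.043),('baseL',(165,432),.043),('baseR',(222,418),.043),('baseRbot',(262,412),0.)]:
    print(n,ray(pt,*C(a),z))
```

```text
[ 0.59202304 -0.1299087  -0.2009707   0.08363499] -11.514773020041638 [-0.4  0.3 -0.9 -0.4 -0.1 -1.1  0.9 -0.4  0.4  0.  -0.9  0.6  0.6 -0.3
 -0.8  0.8 -0.3 -0.7 -0.4  0.8  0.2 -1.1 -1.   0.4 -0.6 -0.8  0.7 -0.8]
wickL [0.57340035 0.32041902 0.043     ]
wickR [0.58218069 0.28405069 0.043     ]
baseL [0.39661097 0.27829423 0.043     ]
baseR [0.4031168  0.24991862 0.043     ]
baseRbot [0.40955984 0.24104622 0.        ]
```

View pics/o_t.png

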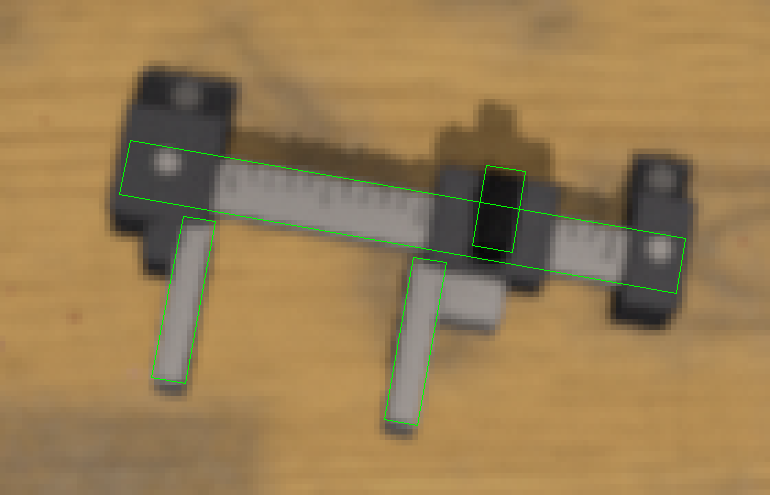

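View pics/o_s.png

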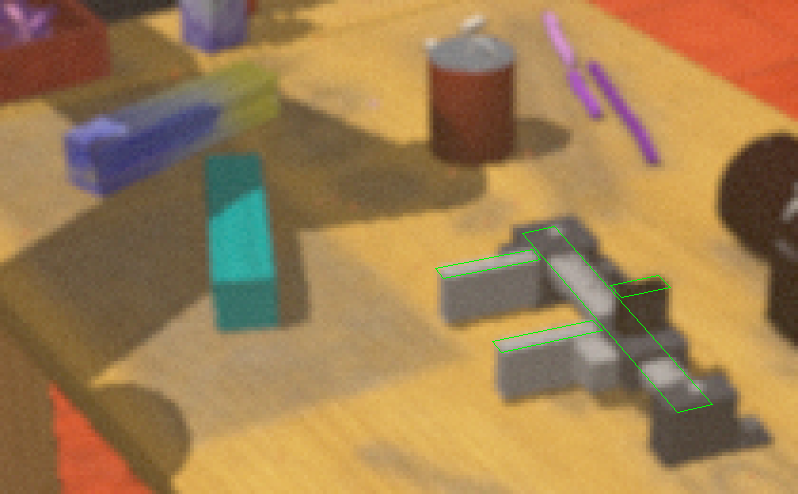

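```bash
cat >> h.py <<'E'
q=np.array([.5915,-.1299,-.2010,.0836])
def W(X):
    c,s=np.cos(q[2]),np.sin(q[2]);return np.array([q[0]+c*X[0]-s*X[1],q[1]+s*X[0]+c*X[1],X[2]])
def go(P,yaw):  # yaw (deg) of tool x axis; prints tool-frame shift in units assuming turn done first & last
    p,R,s=tcp(); x=R[:,0]; cur=np.degrees(np.arctan2(x[1],x[0])); d=(yaw-cur+90)%180-90
    L=R.T@(np.array(P)-p)/.4
    # tool-down target frame
    Rt=Ro.from_euler('z',cur+d,degrees=True).as_matrix()@np.diag([1,-1,-1.])
    rv=Ro.from_matrix(R.T@Rt).as_rotvec()/np.pi
    Lt=Rt.T@(np.array(P)-p)/.4
    print('t',round(s['clock'],2),'p',np.round(p,4),'yaw',round(cur,2),'lin(cur)',np.round(L,4),'lin(after turn)',np.round(Lt,4),'rot',np.round(rv,4),'deg',round(d,1))
E
python3 - <<'E'
from h import *
u=np.array([np.cos(np.radians(13.3)),np.sin(np.radians(13.3)),0])
g=np.array([.491,.280,0])-.02*u; print(g); g[2]=.12
go(g,103.3)
E
```

```text
[0.47153642 0.27539901 0.        ]
t 1.9 p [0.1496 0.6068 0.2563] yaw 76.15 lin(cur) [-0.6117  0.9798  0.3408] lin(after turn) [-0.9915  0.5926  0.3408] rot [-0.     -0.     -0.1509] deg 27.2
```

{"op": "move_arm", "data": {
  "fingers": [1,1,1,1,1,1,1,1,1,1,1,1,1,1,1,1,1,1,1,1],
  "linear": [
    [0,0,0],
    [0,0,0],
    [0,0,0],
    [0,0,0],
    [0,0,0],
    [-0.066,0.0395,0.0227],
    [-0.066,0.0395,0.0227],
    [-0.066,0.0395,0.0227],
    [-0.066,0.0395,0.0227],
    [-0.066,0.0395,0.0227],
    [-0.066,0.0395,0.0227],
    [-0.066,0.0395,0.0227],
    [-0.066,0.0395,0.0227],
    [-0.066,0.0395,0.0227],
    [-0.066,0.0395,0.0227],
    [-0.066,0.0395,0.0227],
    [-0.066,0.0395,0.0227],
    [-0.066,0.0395,0.0227],
    [-0.066,0.0395,0.0227],
    [-0.066,0.0395,0.0227]
  ],
  "rot": [
    [0,0,-0.0302],
    [0,0,-0.0302],
    [0,0,-0.0302],
    [0,0,-0.0302],
    [0,0,-0.0302],
    [0,0,0],
    [0,0,0],
    [0,0,0],
    [0,0,0],
    [0,0,0],
    [0,0,0],
    [0,0,0],
    [0,0,0],
    [0,0,0],
    [0,0,0],
    [0,0,0],
    [0,0,0],
    [0,0,0],
    [0,0,0],
    [0,0,0]
  ]
}}

```text
clock: 3.57
tcp_pos: [0.4726, 0.275, 0.1198]
orientation: [0.0, 0.62, 0.784, 0.0]
contact_force: [-0.7, 0.8, -0.1]
gripper_width: 1.0
```

Run:
```python
from h import *
go([.4715,.2754,.032],103.3)
p=cap('top','t2.png');s=cap('side','s2.png')
cv2.imwrite('pics/t2c.png',cv2.resize(cv2.cvtColor(p['frame'],4)[190:310,120:280],None,fx=4.5,fy=4.5,interpolation=3))
cv2.imwrite('pics/s2c.png',cv2.resize(cv2.cvtColor(s['frame'],4)[130:280,170:350],None,fx=4,fy=4,interpolation=3))
```

```text
t 3.57 p [0.4726 0.275  0.1198] yaw 103.32 lin(cur) [ 0.0017 -0.0025  0.2196] lin(after turn) [ 0.0017 -0.0024  0.2196] rot [ 0.0001 -0.      0.0001] deg -0.0
```

View pics/t2c.png

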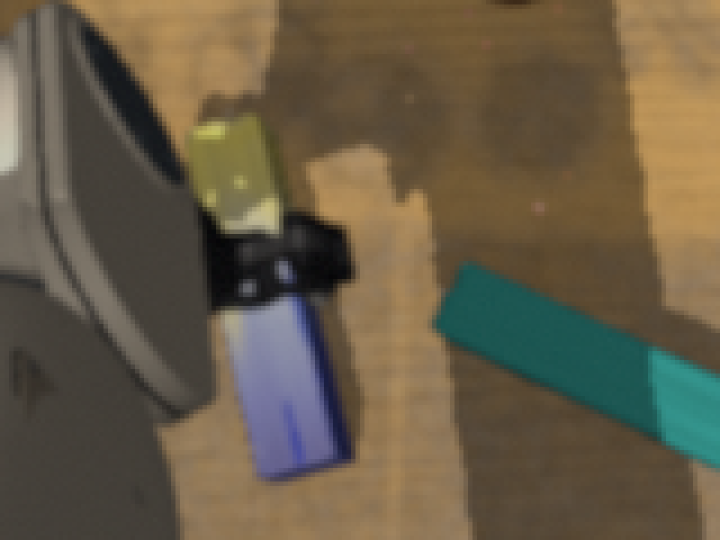

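View pics/s2c.png

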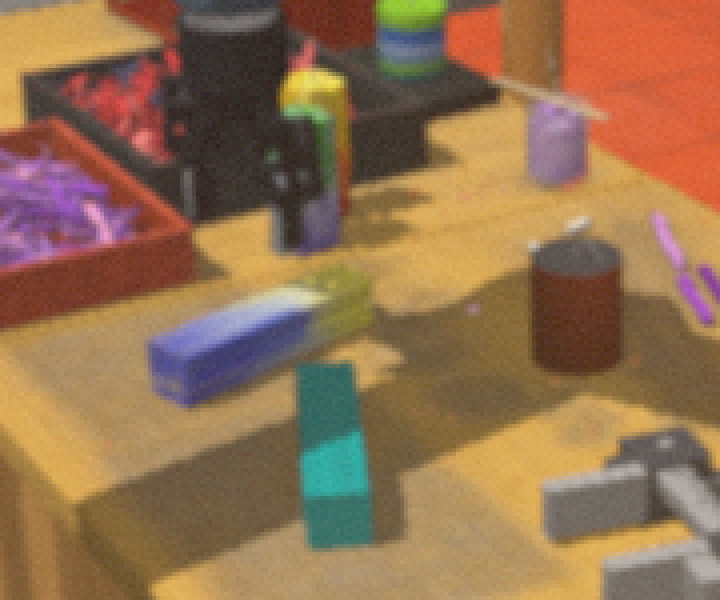

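{"op": "move_arm", "data": {
  "fingers": [1,1,1,1,1,1,1,1,1,1,0,0,0,0,0,0,0,0,0,0],
  "linear": [
    [0.0017,-0.0025,0.0244],
    [0,0,0.0244],
    [0,0,0.0244],
    [0,0,0.0244],
    [0,0,0.0244],
    [0,0,0.0244],
    [0,0,0.0244],
    [0,0,0.0244],
    [0,0,0.0244],
    [0,0,0],
    [0,0,0],
    [0,0,0],
    [0,0,0],
    [0,0,0],
    [0,0,0],
    [0,0,0],
    [0,0,0],
    [0,0,0],
    [0,0,0],
    [0,0,0]
  ],
  "rot": [
    [0,0,0],
    [0,0,0],
    [0,0,0],
    [0,0,0],
    [0,0,0],
    [0,0,0],
    [0,0,0],
    [0,0,0],
    [0,0,0],
    [0,0,0],
    [0,0,0],
    [0,0,0],
    [0,0,0],
    [0,0,0],
    [0,0,0],
    [0,0,0],
    [0,0,0],
    [0,0,0],
    [0,0,0],
    [0,0,0]
  ]
}}

```text
clock: 5.33
tcp_pos: [0.471, 0.2769, 0.0331]
orientation: [0.0, 0.62, 0.784, 0.001]
contact_force: [-0.3, -0.8, 5.7]
gripper_width: 0.488
```

Run:
```python
from h import *
t=W((-.138,.028,.14)); print(t); go(t,np.degrees(q[2])+90)
```

```text
[ 0.46186848 -0.07491211  0.14      ]
t 5.33 p [0.471  0.2769 0.0331] yaw 103.33 lin(cur) [-0.8504 -0.2245 -0.2679] lin(after turn) [-0.8663  0.1532 -0.2672] rot [ 0.0005 -0.0002  0.138 ] deg -24.8
```

{"op": "move_arm", "data": {
  "fingers": [0,0,0,0,0,0,0,0,0,0,0,0,0,0],
  "linear": [
    [0,0,-0.02],
    [0,0,-0.035],
    [0,0,-0.035],
    [0,0,-0.035],
    [0,0,-0.035],
    [0,0,-0.035],
    [0,0,-0.035],
    [0,0,-0.037],
    [0,0,0],
    [0,0,0],
    [0,0,0],
    [0,0,0],
    [0,0,0],
    [0,0,0]
  ],
  "rot": [
    [0,0,0],
    [0,0,0],
    [0,0,0],
    [0,0,0],
    [0,0,0],
    [0,0,0],
    [0,0,0],
    [0,0,0],
    [0,0,0.0276],
    [0,0,0.0276],
    [0,0,0.0276],
    [0,0,0.0276],
    [0,0,0.0276],
    [0,0,0]
  ]
}}

```text
clock: 6.5
tcp_pos: [0.47, 0.2763, 0.1393]
orientation: [-0.0, 0.775, 0.631, -0.0]
contact_force: [-0.2, 0.7, -1.6]
gripper_width: 0.487
```

Run:
```python
from h import *
t=W((-.138,.028,.14)); print(t); go(t,np.degrees(q[2])+90)
p=cap('top','t3.png');s=cap('side','s3.png')
cv2.imwrite('pics/t3c.png',cv2.resize(cv2.cvtColor(p['frame'],4)[190:310,120:280],None,fx=4.5,fy=4.5,interpolation=3))
cv2.imwrite('pics/s3c.png',cv2.resize(cv2.cvtColor(s['frame'],4)[130:280,170:350],None,fx=4,fy=4,interpolation=3))
```

```text
[ 0.46186848 -0.07491211  0.14      ]
t 6.5 p [0.47   0.2763 0.1393] yaw 78.31 lin(cur) [-0.8638  0.1581 -0.0016] lin(after turn) [-0.8643  0.1554 -0.0019] rot [-0.0002  0.0001 -0.001 ] deg 0.2
```

View pics/t3c.png

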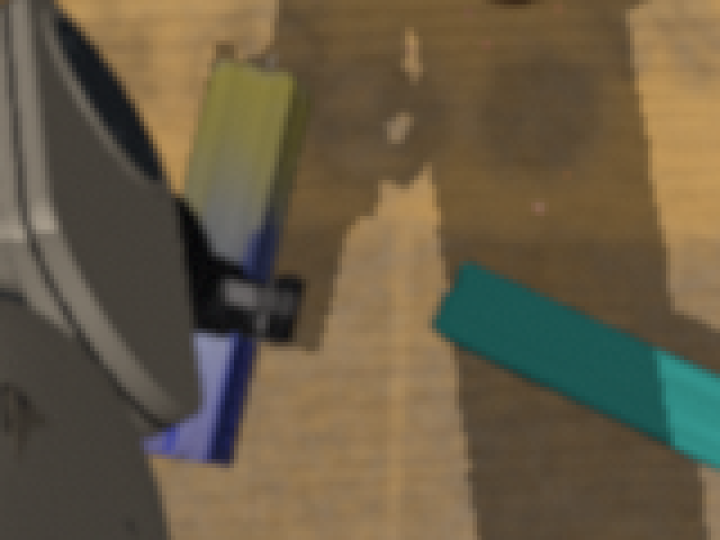

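View pics/s3c.png

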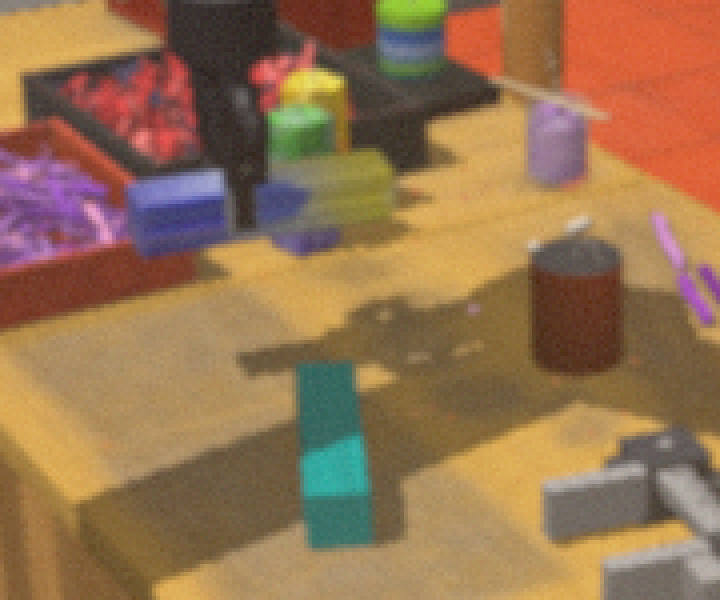

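{"op": "move_arm", "data": {
  "fingers": [0,0,0,0,0,0,0,0,0,0,0,0,0,0,0,0,0],
  "linear": [
    [-0.04,0.0072,0],
    [-0.0575,0.0104,0],
    [-0.0575,0.0104,0],
    [-0.0575,0.0104,0],
    [-0.0575,0.0104,0],
    [-0.0575,0.0104,0],
    [-0.0575,0.0104,0],
    [-0.0575,0.0104,0],
    [-0.0575,0.0104,0],
    [-0.0575,0.0104,0],
    [-0.0575,0.0104,0],
    [-0.0575,0.0104,0],
    [-0.0575,0.0104,0],
    [-0.0575,0.0104,0],
    [-0.0575,0.0104,0],
    [-0.02,0.0036,0],
    [0,0,0]
  ],
  "rot": [
    [0,0,0],
    [0,0,0],
    [0,0,0],
    [0,0,0],
    [0,0,0],
    [0,0,0],
    [0,0,0],
    [0,0,0],
    [0,0,0],
    [0,0,0],
    [0,0,0],
    [0,0,0],
    [0,0,0],
    [0,0,0],
    [0,0,0],
    [0,0,0],
    [0,0,0]
  ]
}}

```text
clock: 8.02
tcp_pos: [0.4626, -0.0764, 0.1392]
orientation: [0.0, 0.775, 0.632, 0.0]
contact_force: [0.1, 0.7, -2.5]
gripper_width: 0.491
```

Run:
```python
from h import *
t=W((-.138,.028,.04)); print(t); go(t,np.degrees(q[2])+90)
p=cap('top','t4.png');s=cap('side','s4.png')
cv2.imwrite('pics/t4c.png',cv2.resize(cv2.cvtColor(p['frame'],4)[180:300,270:430],None,fx=4.5,fy=4.5,interpolation=3))
cv2.imwrite('pics/s4c.png',cv2.resize(cv2.cvtColor(s['frame'],4)[170:320,220:400],None,fx=4,fy=4,interpolation=3))
for pp in(p,s):
  for n in('candle','candle_mid'): print(n,[(np.round(a['centre'],4),a['score']) for a in spotter.pinpoint(pp,n)[:3]])
```

```text
[ 0.46186848 -0.07491211  0.04      ]
t 8.02 p [ 0.4626 -0.0764  0.1392] yaw 78.43 lin(cur) [ 0.0033 -0.0027  0.2481] lin(after turn) [ 0.0032 -0.0026  0.2481] rot [ 0.0001  0.     -0.0003] deg 0.0
candle []
candle_mid [(array([0.4502, 0.1062, 0.0224]), 0.94)]
candle [(array([0.4131, 0.019 , 0.0215]), 0.94), (array([ 0.3898, -0.0615,  0.1267]), 0.83)]
candle_mid [(array([0.4509, 0.1023, 0.018 ]), 0.89), (array([ 0.4848, -0.0806,  0.1283]), 0.7)]
```

View pics/t4c.png

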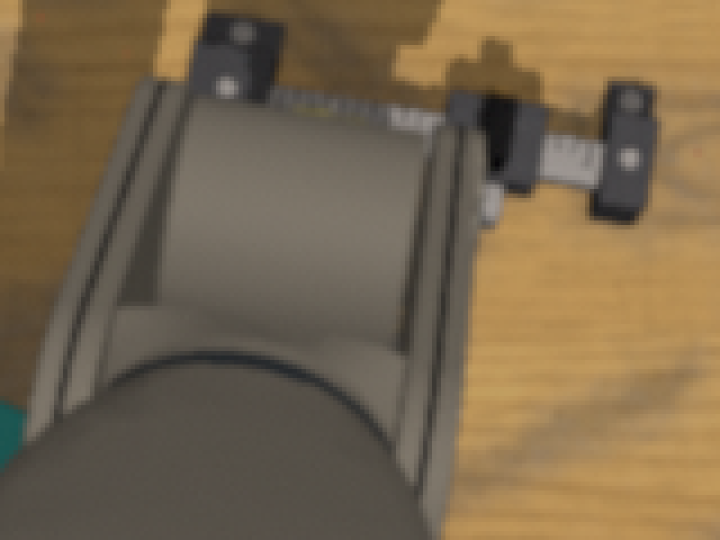

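View pics/s4c.png

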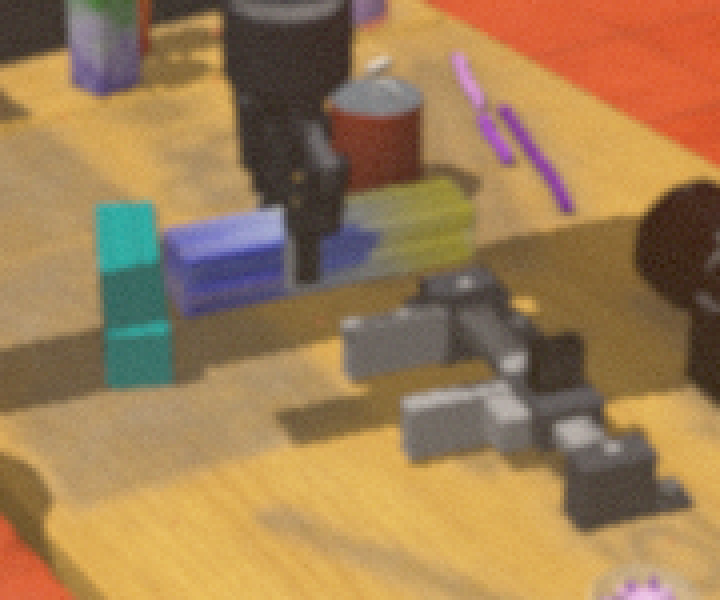

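{"op": "move_arm", "data": {
  "fingers": [0,0,0,0,0,0,0,0,0,0,0,0,0,0,0,0],
  "linear": [
    [0.0033,-0.0227,0],
    [0,0,0],
    [0,0,0.024],
    [0,0,0.024],
    [0,0,0.024],
    [0,0,0.024],
    [0,0,0.024],
    [0,0,0.024],
    [0,0,0.024],
    [0,0,0.024],
    [0,0,0.024],
    [0,0,0.024],
    [0,0,0.008],
    [0,0,0.006],
    [0,0,0.004],
    [0,0,0]
  ],
  "rot": [
    [0,0,0],
    [0,0,0],
    [0,0,0],
    [0,0,0],
    [0,0,0],
    [0,0,0],
    [0,0,0],
    [0,0,0],
    [0,0,0],
    [0,0,0],
    [0,0,0],
    [0,0,0],
    [0,0,0],
    [0,0,0],
    [0,0,0],
    [0,0,0]
  ]
}}

```text
clock: 9.65
tcp_pos: [0.4541, -0.0719, 0.0358]
orientation: [0.0, 0.774, 0.633, 0.0]
contact_force: [-0.1, -0.4, -1.3]
gripper_width: 0.487
```

Run:
```python
from h import *
t=W((-.146,.0385,.033)); print(t); go(t,np.degrees(q[2])+90)
print(sensors.sense()['contact_force'],sensors.sense()['torque'])
p=cap('top','t5.png');s=cap('side','s5.png')
cv2.imwrite('pics/s5c.png',cv2.resize(cv2.cvtColor(s['frame'],4)[200:330,240:400],None,fx=4.6,fy=4.6,interpolation=3))
for pp in(p,s):
  for n in('candle','candle_mid','fixed_jaw','jaw_tip','thumb_grip'): print(n,[(np.round(a['centre'],4),a['score']) for a in spotter.pinpoint(pp,n)[:3]])
```

```text
[ 0.45612585 -0.06302631  0.033     ]
t 9.65 p [ 0.4541 -0.0719  0.0358] yaw 78.48 lin(cur) [0.0228 0.0006 0.007 ] lin(after turn) [0.0228 0.0006 0.007 ] rot [0. 0. 0.] deg -0.0
[-0.13568783 -0.36435397 -1.34751706] [-0.03238655 -0.03506712  0.00122019]
candle []
candle_mid []
fixed_jaw [(array([ 0.5559, -0.0564,  0.0245]), 0.57)]
jaw_tip [(array([ 0.5953, -0.126 ,  0.0008]), 0.51)]
thumb_grip [(array([ 0.5806, -0.1802,  0.0753]), 0.67)]
candle [(array([ 0.3858, -0.0585,  0.0245]), 0.94), (array([0.4144, 0.026 , 0.0209]), 0.9)]
candle_mid [(array([0.4505, 0.1025, 0.0155]), 0.91), (array([ 0.4764, -0.0775,  0.0282]), 0.73)]
fixed_jaw [(array([ 0.3814, -0.0582,  0.0263]), 0.68), (array([ 0.5528, -0.0598,  0.0242]), 0.45)]
jaw_tip [(array([ 0.5032, -0.1353,  0.0251]), 0.74)]
thumb_grip [(array([ 0.5845, -0.1848,  0.0739]), 0.63)]
```

View pics/s5c.png

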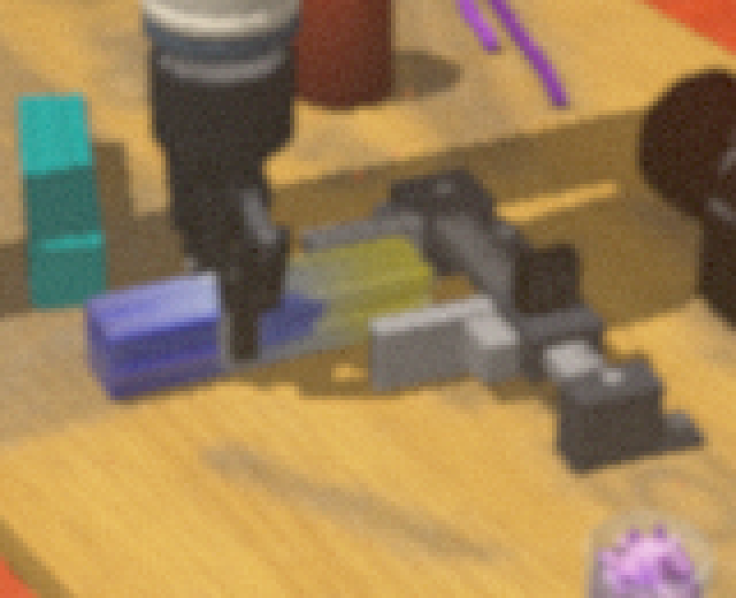

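{"op": "move_arm", "data": {
  "fingers": [0,0,0,0,0,0,0,0,0,0],
  "linear": [
    [0,0,0.0025],
    [0,0,0.0025],
    [0,0,0],
    [0.003,0,0],
    [0.003,0,0],
    [0.003,0,0],
    [0.003,0,0],
    [0.0015,0,0],
    [0.0015,0,0],
    [0,0,0]
  ],
  "rot": [
    [0,0,0],
    [0,0,0],
    [0,0,0],
    [0,0,0],
    [0,0,0],
    [0,0,0],
    [0,0,0],
    [0,0,0],
    [0,0,0],
    [0,0,0]
  ]
}}

```text
clock: 11.08
tcp_pos: [0.4552, -0.0659, 0.0339]
orientation: [0.0, 0.774, 0.633, 0.0]
contact_force: [0.3, -0.5, -1.6]
gripper_width: 0.485
```

```bash
cat > st.py <<'E'
from h import *
p,R,s=tcp();print(round(s['clock'],2),np.round(p,4),'Ftool',np.round(R.T@s['contact_force'],2),'Ttool',np.round(R.T@s['torque'],3),s['gripper_width'])
c,n=np.cos(q[2]),np.sin(q[2]);d=p-[q[0],q[1],0];print('cal',c*d[0]+n*d[1],-n*d[0]+c*d[1],'yaw',np.degrees(np.arctan2(R[1,0],R[0,0]))-90-np.degrees(q[2]))
E
python3 st.py
```

```text
11.08 [ 0.4552 -0.0659  0.0339] Ftool [-0.48  0.37  1.55] Ttool [0.096 0.014 0.045] 0.48544569723728626
cal -0.14631534187166495 0.03552158318553044 yaw 0.015785885078420492
```

{"op": "move_arm", "data": {
  "fingers": [0,0,0,0,0],
  "linear": [
    [0.00125,0,0.002],
    [0.00125,0,0],
    [0.00125,0,0],
    [0.00125,0,0],
    [0,0,0]
  ],
  "rot": [
    [0,0,0],
    [0,0,0],
    [0,0,0],
    [0,0,0],
    [0,0,0]
  ]
}}

```text
clock: 11.5
tcp_pos: [0.4557, -0.064, 0.0331]
orientation: [0.0, 0.774, 0.633, 0.0]
contact_force: [0.3, -1.1, -0.1]
gripper_width: 0.484
```

```bash
python3 st.py
```

```text
11.5 [ 0.4557 -0.064   0.0331] Ftool [-1.01  0.51  0.07] Ttool [-0.111  0.036 -0.002] 0.4837107403578843
cal -0.14620067688660102 0.037461141304168624 yaw 0.0006461337852865512
```

{"op": "move_arm", "data": {
  "fingers": [0,0,0,0],
  "linear": [
    [0.00125,0,0],
    [0.00125,0,0],
    [0.00125,0,0],
    [0,0,0]
  ],
  "rot": [
    [0,0,0],
    [0,0,0],
    [0,0,0],
    [0,0,0]
  ]
}}

```text
clock: 11.83
tcp_pos: [0.4558, -0.063, 0.0331]
orientation: [-0.0, 0.775, 0.632, -0.0]
contact_force: [-2.4, -6.7, -0.2]
gripper_width: 0.488
```

```bash
python3 st.py
```

```text
11.83 [ 0.4558 -0.063   0.0331] Ftool [-7.01 -0.99  0.21] Ttool [-0.061 -0.941  0.776] 0.48779691593201735
cal -0.14635637345927968 0.038428977559279556 yaw -0.1251450723796328
```

{"op": "move_arm", "data": {
  "fingers": [0,0,0],
  "linear": [
    [0,0,0],
    [0.0005,0,0],
    [0,0,0]
  ],
  "rot": [
    [0,0,0.0014],
    [0,0,0.0014],
    [0,0,0]
  ]
}}

```text
clock: 12.08
tcp_pos: [0.4558, -0.0625, 0.0331]
orientation: [-0.0, 0.777, 0.629, -0.0]
contact_force: [-1.9, -3.9, 0.7]
gripper_width: 0.481
```

```bash
python3 st.py
```

```text
12.08 [ 0.4558 -0.0625  0.0331] Ftool [-4.22 -1.06 -0.74] Ttool [ 0.037 -0.637  0.352] 0.4810329084364825
cal -0.14646181972181546 0.03897962579702472 yaw -0.5301977435670526
```

{"op": "move_arm", "data": {
  "fingers": [0,0,0],
  "linear": [
    [0.001,0,0],
    [0.0005,0,0],
    [0,0,0]
  ],
  "rot": [
    [0,0,0],
    [0,0,0],
    [0,0,0]
  ]
}}

```text
clock: 12.33
tcp_pos: [0.4558, -0.0621, 0.0331]
orientation: [-0.0, 0.778, 0.629, -0.0]
contact_force: [-2.4, -7.3, 0.5]
gripper_width: 0.488
```

```bash
python3 st.py; python3 st.py
```

```text
12.33 [ 0.4558 -0.0621  0.0331] Ftool [-7.6  -0.84 -0.54] Ttool [-0.008 -1.1    0.774] 0.48757488673450217
cal -0.1465291095108728 0.039355878234415845 yaw -0.583442859438188
12.33 [ 0.4558 -0.0621  0.0331] Ftool [-7.6  -0.84 -0.54] Ttool [-0.008 -1.1    0.774] 0.48757488673450217
cal -0.1465291095108728 0.039355878234415845 yaw -0.583442859438188
```

{"op": "move_arm", "data": {
  "fingers": [0,0,0],
  "linear": [
    [0,0,0],
    [0.0005,0,0],
    [0,0,0]
  ],
  "rot": [
    [0,0,0.001],
    [0,0,0.001],
    [0,0,0]
  ]
}}

```text
clock: 12.58
tcp_pos: [0.4558, -0.0617, 0.0331]
orientation: [-0.0, 0.779, 0.627, -0.0]
contact_force: [-2.7, -4.8, 1.9]
gripper_width: 0.491
```

```bash
python3 st.py
```

```text
12.58 [ 0.4558 -0.0617  0.0331] Ftool [-5.26 -1.59 -1.86] Ttool [ 0.029 -0.844  0.421] 0.4906941867376059
cal -0.14656926402081216 0.03971356733762245 yaw -0.887154438916065
```

{"op": "move_arm", "data": {
  "fingers": [0,0.6,0.8,1,1,1,1,1,1,1,1,1,1,1],
  "linear": [
    [0,0,0],
    [0,0,0],
    [0,0,0],
    [0,0,0],
    [0,0,0],
    [0,0,0],
    [0,0,0],
    [0,0,0],
    [0,0,-0.03],
    [0,0,-0.045],
    [0,0,-0.045],
    [0,0,-0.045],
    [0,0,-0.045],
    [0,0,0]
  ],
  "rot": [
    [0,0,0],
    [0,0,0],
    [0,0,0],
    [0,0,0],
    [0,0,0],
    [0,0,0],
    [0,0,0],
    [0,0,0],
    [0,0,0],
    [0,0,0],
    [0,0,0],
    [0,0,0],
    [0,0,0],
    [0,0,0]
  ]
}}

```text
clock: 13.75
tcp_pos: [0.4578, -0.0619, 0.1197]
orientation: [0.002, 0.779, 0.627, 0.002]
contact_force: [0.8, 0.0, 0.1]
gripper_width: 1.001
```

```bash
python3 st.py
python3 - <<'E'
from h import *
q[3]=.0836
t=W((0.0,.03-q[3],.14)); print(t); go(t,np.degrees(q[2])+90)
p=cap('top','t6.png');s=cap('side','s6.png')
cv2.imwrite('pics/t6c.png',cv2.resize(cv2.cvtColor(p['frame'],4)[170:310,270:430],None,fx=4.2,fy=4.2,interpolation=3))
cv2.imwrite('pics/s6c.png',cv2.resize(cv2.cvtColor(s['frame'],4)[200:330,240:400],None,fx=4.6,fy=4.6,interpolation=3))
for pp in(p,s):
  for n in('candle','candle_mid','jaw_tip','thumb_grip'): print(n,[(np.round(a['centre'],4),a['score']) for a in spotter.pinpoint(pp,n)[:3]])
E
```

```text
13.75 [ 0.4578 -0.0619  0.1197] Ftool [ 0.17  0.76 -0.13] Ttool [ 0.024 -0.005  0.035] 1.000903648498151
cal -0.14456966858298445 0.03998527869334258 yaw -0.8571270798826962
[ 0.5807988  -0.18242089  0.14      ]
t 13.75 p [ 0.4578 -0.0619  0.1197] yaw 77.63 lin(cur) [-0.2285  0.3651 -0.0489] lin(after turn) [-0.234   0.3614 -0.0506] rot [ 0.0016 -0.0001 -0.0048] deg 0.9
candle [(array([ 0.5953, -0.1277, -0.0017]), 0.33)]
candle_mid [(array([0.4503, 0.1034, 0.0219]), 0.66)]
jaw_tip [(array([ 0.5002, -0.1352,  0.0241]), 0.64)]
thumb_grip [(array([ 0.5807, -0.1806,  0.0771]), 0.87)]
candle [(array([ 0.3824, -0.0455,  0.0221]), 0.7), (array([0.4103, 0.0217, 0.0224]), 0.6)]
candle_mid [(array([ 0.481 , -0.0672,  0.0227]), 0.86), (array([0.4503, 0.1036, 0.019 ]), 0.84)]
jaw_tip [(array([ 0.5033, -0.138 ,  0.0271]), 0.87)]
thumb_grip [(array([ 0.5857, -0.1843,  0.0703]), 0.57)]
```

View pics/t6c.png

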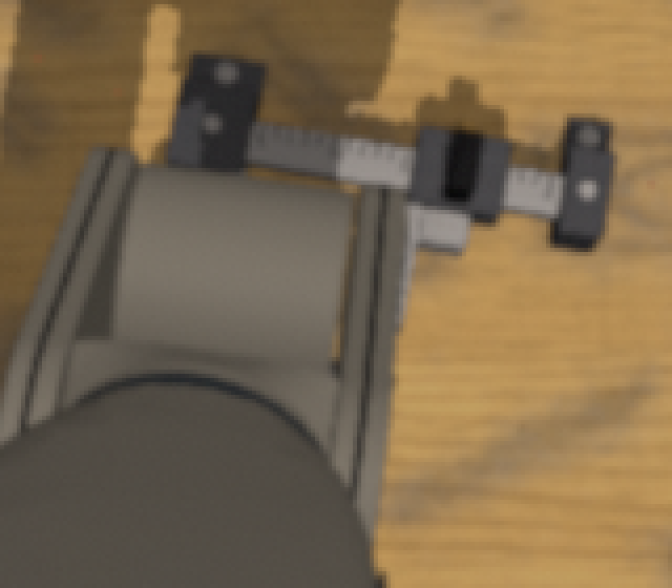

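View pics/s6c.png

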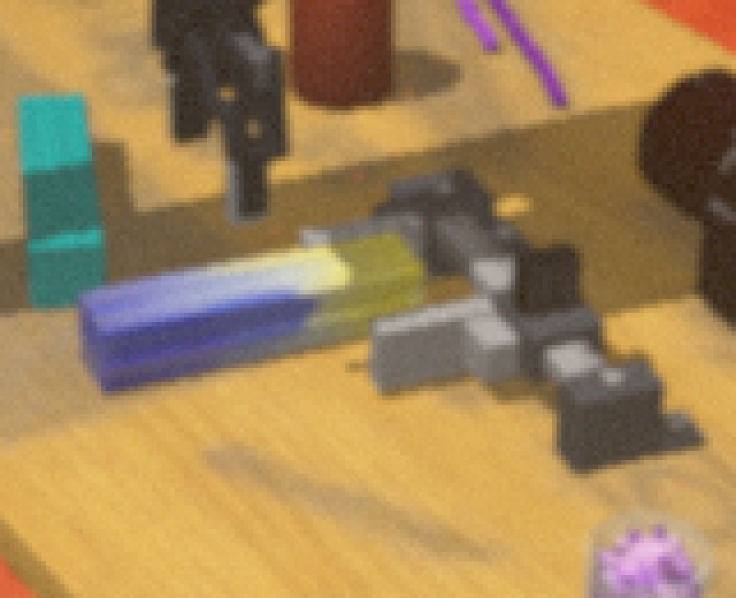

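{"op": "move_arm", "data": {
  "fingers": [1,1,1,1,1,1,1,1,1,1,1],
  "linear": [
    [0,0,-0.02],
    [-0.026,0.0402,-0.006],
    [-0.026,0.0402,-0.004],
    [-0.026,0.0402,-0.004],
    [-0.026,0.0402,-0.004],
    [-0.026,0.0402,-0.004],
    [-0.026,0.0402,-0.004],
    [-0.026,0.0402,-0.004],
    [-0.026,0.0402,0],
    [-0.026,0.0402,0],
    [0,0,0]
  ],
  "rot": [
    [0.0016,0,-0.0048],
    [0,0,0],
    [0,0,0],
    [0,0,0],
    [0,0,0],
    [0,0,0],
    [0,0,0],
    [0,0,0],
    [0,0,0],
    [0,0,0],
    [0,0,0]
  ]
}}

```text
clock: 15.17
tcp_pos: [0.5819, -0.1845, 0.1364]
orientation: [-0.001, 0.775, 0.632, -0.001]
contact_force: [0.6, 0.2, 1.2]
gripper_width: 0.999
```

```bash
python3 st.py
python3 - <<'E'
from h import *
t=W((0.0,.03-q[3],.082)); print(t); go(t,np.degrees(q[2])+90)
p=cap('top','t7.png');s=cap('side','s7.png')
cv2.imwrite('pics/t7c.png',cv2.resize(cv2.cvtColor(p['frame'],4)[170:310,270:430],None,fx=4.2,fy=4.2,interpolation=3))
cv2.imwrite('pics/s7c.png',cv2.resize(cv2.cvtColor(s['frame'],4)[180:310,240:400],None,fx=4.6,fy=4.6,interpolation=3))
for pp in(p,s):
  for n in('candle','candle_mid','jaw_tip','thumb_grip'): print(n,[(np.round(a['centre'],4),a['score']) for a in spotter.pinpoint(pp,n)[:3]])
E
```

```text
15.17 [ 0.5819 -0.1845  0.1364] Ftool [ 0.31  0.53 -1.16] Ttool [0.038 0.027 0.012] 0.9990918914214723
cal 0.0014743951555364516 -0.05542965591762428 yaw -0.06062263838334481
[ 0.5807988  -0.18242089  0.082     ]
t 15.17 p [ 0.5819 -0.1845  0.1364] yaw 78.42 lin(cur) [ 0.0047 -0.0034  0.136 ] lin(after turn) [ 0.0046 -0.0037  0.136 ] rot [-0.0006  0.0002 -0.0003] deg 0.1
candle []
candle_mid []
jaw_tip []
thumb_grip []
candle [(array([0.4105, 0.0245, 0.0188]), 0.83), (array([ 0.3826, -0.0479,  0.0186]), 0.57)]
candle_mid [(array([ 0.4782, -0.0704,  0.0245]), 0.57), (array([0.4499, 0.102 , 0.0176]), 0.55)]
jaw_tip [(array([ 0.5022, -0.138 ,  0.0248]), 0.84)]
thumb_grip [(array([ 0.5838, -0.1816,  0.0714]), 0.82), (array([ 0.5931, -0.129 ,  0.0014]), 0.58)]
```

View pics/t7c.png

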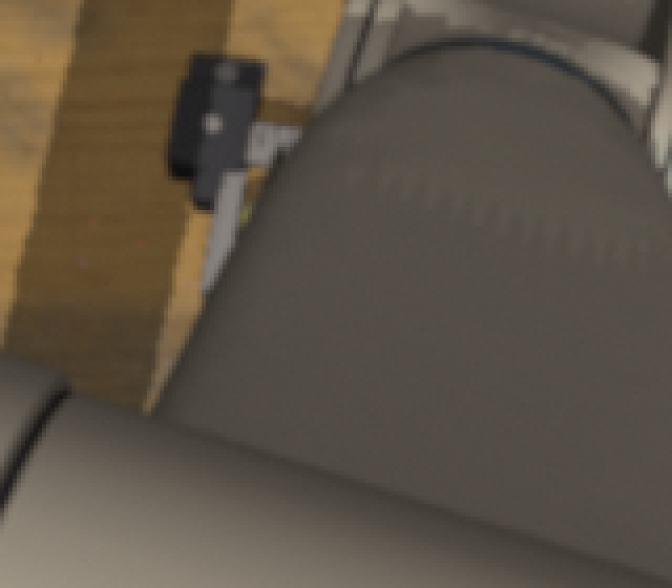

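View pics/s7c.png

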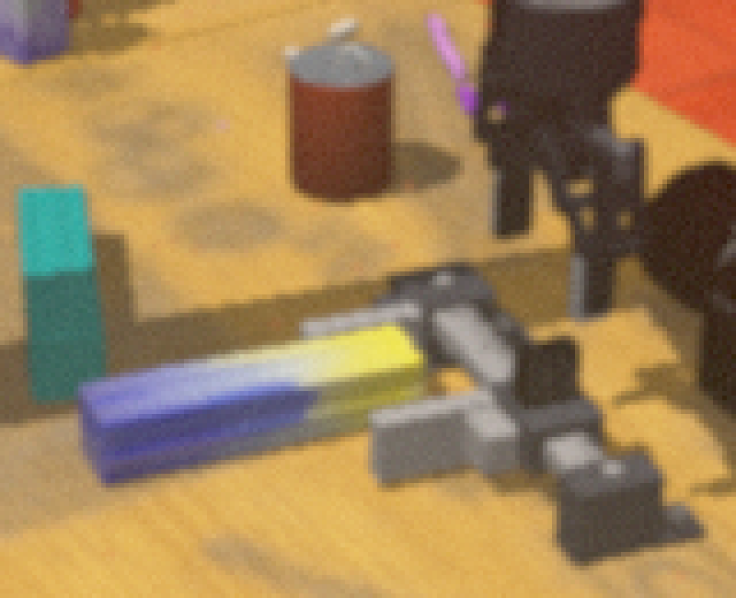

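{"op": "move_arm", "data": {
  "fingers": [1,1,1,1,1,1,1,1,0.5,0.3,0.2,0.1,0,0,0,0,0,0],
  "linear": [
    [0.0046,-0.0034,0.02],
    [0,0,0.02],
    [0,0,0.02],
    [0,0,0.02],
    [0,0,0.02],
    [0,0,0.02],
    [0,0,0.016],
    [0,0,0],
    [0,0,0],
    [0,0,0],
    [0,0,0],
    [0,0,0],
    [0,0,0],
    [0,0,0],
    [0,0,0],
    [0,0,0],
    [0,0,0],
    [0,0,0]
  ],
  "rot": [
    [0,0,0],
    [0,0,0],
    [0,0,0],
    [0,0,0],
    [0,0,0],
    [0,0,0],
    [0,0,0],
    [0,0,0],
    [0,0,0],
    [0,0,0],
    [0,0,0],
    [0,0,0],
    [0,0,0],
    [0,0,0],
    [0,0,0],
    [0,0,0],
    [0,0,0],
    [0,0,0]
  ]
}}

```text
clock: 17.17
tcp_pos: [0.5782, -0.1803, 0.0825]
orientation: [-0.002, 0.774, 0.633, -0.001]
contact_force: [-1.5, -0.4, 5.2]
gripper_width: 0.174
```

```bash
python3 st.py
python3 - <<'E'
from h import *
s=cap('side','s8.png')
cv2.imwrite('pics/s8c.png',cv2.resize(cv2.cvtColor(s['frame'],4)[180:310,240:400],None,fx=4.6,fy=4.6,interpolation=3))
E
```

```text
17.17 [ 0.5782 -0.1803  0.0825] Ftool [-0.7  -1.45 -5.24] Ttool [ 0.231 -0.095 -0.033] 0.17412195631917848
cal -0.0029360230545501433 -0.05199934968131087 yaw 0.009020927953207192
```

View pics/s8c.png

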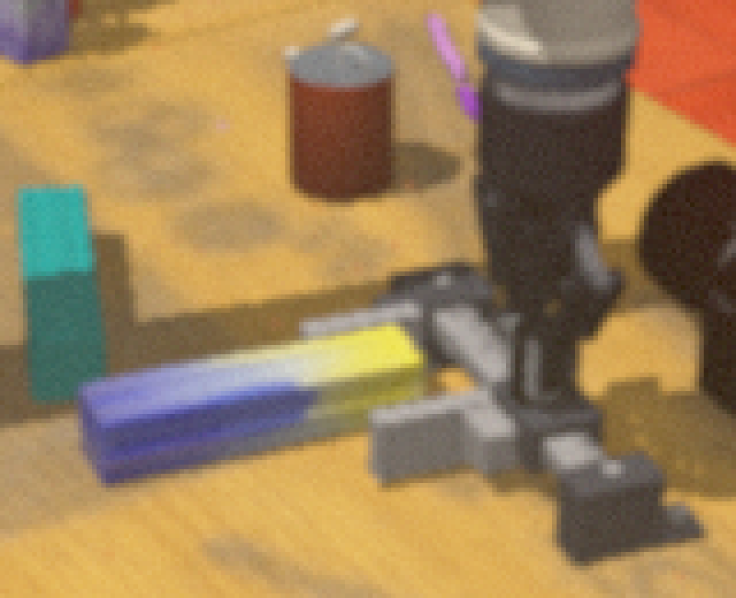

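{"op": "move_arm", "data": {
  "fingers": [0,0,0,0,0,0,0,0,0,0,0,0],
  "linear": [
    [0.004,0,0],
    [0.0075,0,0],
    [0.0075,0,0],
    [0.0075,0,0],
    [0.0075,0,0],
    [0.0075,0,0],
    [0.0075,0,0],
    [0.0075,0,0],
    [0.0075,0,0],
    [0.0075,0,0],
    [0.003,0,0],
    [0,0,0]
  ],
  "rot": [
    [0,0,0],
    [0,0,0],
    [0,0,0],
    [0,0,0],
    [0,0,0],
    [0,0,0],
    [0,0,0],
    [0,0,0],
    [0,0,0],
    [0,0,0],
    [0,0,0],
    [0,0,0]
  ]
}}

```text
clock: 18.22
tcp_pos: [0.5841, -0.1512, 0.0825]
orientation: [-0.002, 0.774, 0.633, -0.002]
contact_force: [-3.4, -1.9, 6.1]
gripper_width: 0.174
```

```bash
python3 st.py
python3 - <<'E'
from h import *
s=cap('side','s9.png')
cv2.imwrite('pics/s9c.png',cv2.resize(cv2.cvtColor(s['frame'],4)[180:310,240:400],None,fx=4.6,fy=4.6,interpolation=3))
E
```

```text
18.22 [ 0.5841 -0.1512  0.0825] Ftool [-2.55 -3.   -6.13] Ttool [ 0.259 -0.294 -0.101] 0.17354830446637223
cal -0.002993927783938923 -0.02231958116141695 yaw 0.023012684632069735
```

View pics/s9c.png

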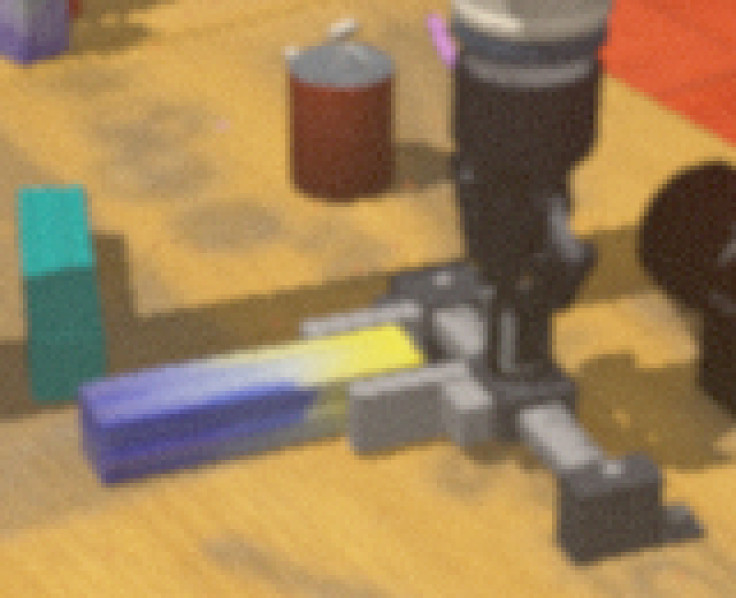

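{"op": "move_arm", "data": {
  "fingers": [0,0,0,0,0],
  "linear": [
    [0.0025,0,0],
    [0.0025,0,0],
    [0.0025,0,0],
    [0.0025,0,0],
    [0.0025,0,0]
  ],
  "rot": [
    [0,0,0],
    [0,0,0],
    [0,0,0],
    [0,0,0],
    [0,0,0]
  ]
}}

```text
clock: 18.68
tcp_pos: [0.585, -0.1466, 0.0825]
orientation: [-0.002, 0.774, 0.633, -0.002]
contact_force: [-3.1, -3.5, 5.6]
gripper_width: 0.175
```

```bash
python3 st.py
```

```text
18.68 [ 0.585  -0.1466  0.0825] Ftool [-4.07 -2.34 -5.55] Ttool [ 0.252 -0.547 -0.036] 0.17499059204123463
cal -0.0030206469268269985 -0.017698861089043123 yaw 0.011280174404310728
```

{"op": "move_arm", "data": {
  "fingers": [0,0,0],
  "linear": [
    [0.0013,0,0],
    [0.0013,0,0],
    [0.0013,0,0]
  ],
  "rot": [
    [0,0,0],
    [0,0,0],
    [0,0,0]
  ]
}}

```text
clock: 18.93
tcp_pos: [0.5853, -0.1451, 0.0825]
orientation: [-0.001, 0.774, 0.633, -0.002]
contact_force: [-2.6, -3.5, 5.3]
gripper_width: 0.172
```

```bash
python3 st.py
```

```text
18.93 [ 0.5853 -0.1451  0.0825] Ftool [-3.96 -1.88 -5.31] Ttool [ 0.289 -0.528 -0.083] 0.17175778330083344
cal -0.002993818405306124 -0.01612998707293698 yaw 0.017761393466491526
```

{"op": "move_arm", "data": {
  "fingers": [0,0,0],
  "linear": [
    [0.0013,0,0],
    [0.0013,0,0],
    [0.0013,0,0]
  ],
  "rot": [
    [0,0,0],
    [0,0,0],
    [0,0,0]
  ]
}}

```text
clock: 19.18
tcp_pos: [0.5856, -0.1436, 0.0825]
orientation: [-0.002, 0.774, 0.633, -0.002]
contact_force: [-2.7, -4.0, 6.8]
gripper_width: 0.175
```

```bash
python3 st.py
```

```text
19.18 [ 0.5856 -0.1436  0.0825] Ftool [-4.5  -1.82 -6.74] Ttool [ 0.268 -0.554 -0.05 ] 0.17513680647111607
cal -0.002998851235199281 -0.014598137165910949 yaw 0.013930556698403151
```

{"op": "move_arm", "data": {
  "fingers": [0,0],
  "linear": [
    [0.0013,0,0],
    [0.0013,0,0]
  ],
  "rot": [
    [0,0,0],
    [0,0,0]
  ]
}}

```text
clock: 19.35
tcp_pos: [0.5858, -0.1426, 0.0825]
orientation: [-0.001, 0.774, 0.633, -0.002]
contact_force: [-2.1, -3.4, 6.2]
gripper_width: 0.175
```

```bash
python3 st.py
```

```text
19.35 [ 0.5858 -0.1426  0.0825] Ftool [-3.78 -1.39 -6.22] Ttool [ 0.29  -0.58  -0.101] 0.17537829356470633
cal -0.003003864383229102 -0.0135618818826058 yaw 0.01154135029213954
```

{"op": "move_arm", "data": {
  "fingers": [0,0],
  "linear": [
    [0.001,0,0],
    [0.001,0,0]
  ],
  "rot": [
    [0,0,0],
    [0,0,0]
  ]
}}

```text
clock: 19.52
tcp_pos: [0.586, -0.1418, 0.0825]
orientation: [-0.002, 0.774, 0.633, -0.002]
contact_force: [-1.7, -2.8, 7.0]
gripper_width: 0.174
```

```bash
python3 st.py
```

```text
19.52 [ 0.586  -0.1418  0.0825] Ftool [-3.1  -1.14 -6.98] Ttool [ 0.285 -0.554 -0.091] 0.17354244236343494
cal -0.00302015698943185 -0.012768237184512402 yaw 0.013727756235502042
```

{"op": "move_arm", "data": {
  "fingers": [0],
  "linear": [
    [0.001,0,0]
  ],
  "rot": [
    [0,0,0]
  ]
}}

```text
clock: 19.6
tcp_pos: [0.5861, -0.1414, 0.0825]
orientation: [-0.002, 0.774, 0.633, -0.002]
contact_force: [-3.4, -4.3, 5.7]
gripper_width: 0.178
```

```bash
python3 st.py
```

```text
19.6 [ 0.5861 -0.1414  0.0825] Ftool [-4.92 -2.5  -5.64] Ttool [ 0.272 -0.609 -0.063] 0.17806518184801676
cal -0.003018415835602707 -0.012347969401124138 yaw 0.017676192563291337
```

```bash
python3 - <<'E'
from h import *
s=cap('side','s10.png')
cv2.imwrite('pics/s10c.png',cv2.resize(cv2.cvtColor(s['frame'],4)[220:290,250:350],None,fx=7,fy=7,interpolation=3))
E
python3 st.py
```

```text
19.65 [ 0.5861 -0.1413  0.0825] Ftool [-4.33 -2.02 -6.58] Ttool [ 0.304 -0.598 -0.1  ] 0.17615296299158126
cal -0.002997755885816759 -0.012271253375219908 yaw 0.013384242560851689
```

View pics/s10c.png

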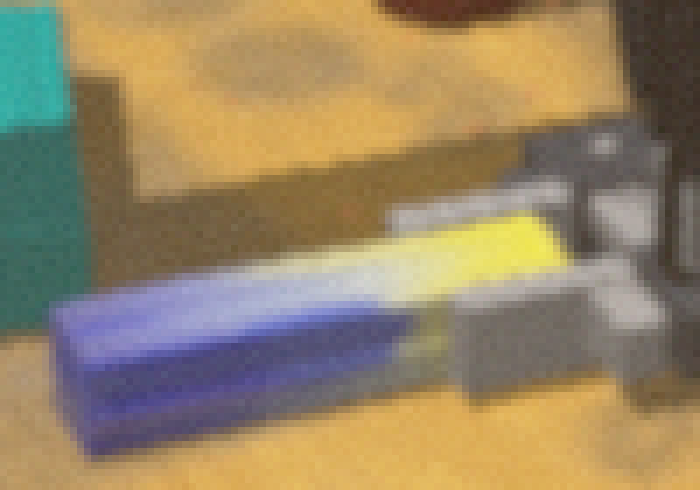

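Nearly touching; continuing in 0.3–0.4 mm steps.

{"op": "move_arm", "data": {
  "fingers": [0,0],
  "linear": [
    [0.001,0,0],
    [0,0,0]
  ],
  "rot": [
    [0,0,0],
    [0,0,0]
  ]
}}

```text
clock: 19.82
tcp_pos: [0.5862, -0.141, 0.0825]
orientation: [-0.002, 0.774, 0.633, -0.002]
contact_force: [-2.4, -3.3, 6.5]
gripper_width: 0.171
```

```bash
python3 st.py
```

```text
19.82 [ 0.5862 -0.141   0.0825] Ftool [-3.67 -1.7  -6.44] Ttool [ 0.267 -0.581 -0.029] 0.17108930827191335
cal -0.0029967303596328014 -0.011912094827043957 yaw 0.01467626217737994
```

{"op": "move_arm", "data": {
  "fingers": [0,0],
  "linear": [
    [0.001,0,0],
    [0,0,0]
  ],
  "rot": [
    [0,0,0],
    [0,0,0]
  ]
}}

```text
clock: 19.98
tcp_pos: [0.5863, -0.1406, 0.0826]
orientation: [-0.001, 0.774, 0.633, -0.002]
contact_force: [-2.3, -3.4, 6.5]
gripper_width: 0.173
```

```bash
python3 st.py
```

```text
19.98 [ 0.5863 -0.1406  0.0826] Ftool [-3.8  -1.59 -6.53] Ttool [ 0.301 -0.584 -0.044] 0.17317960164798787
cal -0.0029824353949947455 -0.011530851736427164 yaw 0.015250530054435885
```

{"op": "move_arm", "data": {
  "fingers": [0,0],
  "linear": [
    [0.001,0,0],
    [0,0,0]
  ],
  "rot": [
    [0,0,0],
    [0,0,0]
  ]
}}

```text
clock: 20.15
tcp_pos: [0.5863, -0.1402, 0.0825]
orientation: [-0.001, 0.774, 0.633, -0.002]
contact_force: [-2.9, -3.8, 6.8]
gripper_width: 0.172
```

```bash
python3 st.py
```

```text
20.15 [ 0.5863 -0.1402  0.0825] Ftool [-4.31 -2.14 -6.77] Ttool [ 0.311 -0.619 -0.065] 0.1716141988515909
cal -0.002988757244688644 -0.011150570531472934 yaw 0.013222893883911624
```

{"op": "move_arm", "data": {
  "fingers": [0,0],
  "linear": [
    [0.001,0,0],
    [0,0,0]
  ],
  "rot": [
    [0,0,0],
    [0,0,0]
  ]
}}

```text
clock: 20.32
tcp_pos: [0.5864, -0.14, 0.0825]
orientation: [-0.001, 0.774, 0.633, -0.002]
contact_force: [-3.1, -4.2, 5.9]
gripper_width: 0.17
```

```bash
python3 st.py
```

```text
20.32 [ 0.5864 -0.14    0.0825] Ftool [-4.73 -2.2  -5.88] Ttool [ 0.228 -0.656 -0.072] 0.17045864498934277
cal -0.003035522737016629 -0.010886305788776914 yaw 0.016475291855391205
```

{"op": "move_arm", "data": {
  "fingers": [0,0],
  "linear": [
    [0.001,0,0],
    [0,0,0]
  ],
  "rot": [
    [0,0,0],
    [0,0,0]
  ]
}}

```text
clock: 20.48
tcp_pos: [0.5864, -0.1397, 0.0825]
orientation: [-0.001, 0.774, 0.633, -0.002]
contact_force: [-2.6, -5.8, 5.7]
gripper_width: 0.173
```

```bash
python3 st.py
```

```text
20.48 [ 0.5864 -0.1397  0.0825] Ftool [-6.22 -1.43 -5.67] Ttool [ 0.292 -0.84  -0.03 ] 0.17256795343789547
cal -0.003007874447686767 -0.010607238067466848 yaw 0.02105866357196895
```

{"op": "move_arm", "data": {
  "fingers": [0,0],
  "linear": [
    [0.001,0,0],
    [0,0,0]
  ],
  "rot": [
    [0,0,0],
    [0,0,0]
  ]
}}

```text
clock: 20.65
tcp_pos: [0.5865, -0.1395, 0.0825]
orientation: [-0.001, 0.774, 0.633, -0.002]
contact_force: [-3.3, -6.8, 5.4]
gripper_width: 0.171
```

```bash
python3 st.py
```

```text
20.65 [ 0.5865 -0.1395  0.0825] Ftool [-7.32 -1.91 -5.42] Ttool [ 0.332 -0.975 -0.035] 0.1708062190776114
cal -0.003011180266752856 -0.01039664685917482 yaw 0.020630123926286714
```

{"op": "move_arm", "data": {
  "fingers": [0,0,0,0],
  "linear": [
    [0,0,0],
    [0,0,0],
    [0,0,0],
    [0,0,0]
  ],
  "rot": [
    [0,0,0],
    [0,0,0],
    [0,0,0],
    [0,0,0]
  ]
}}

```text
clock: 20.98
tcp_pos: [0.5865, -0.1395, 0.0825]
orientation: [-0.001, 0.774, 0.633, -0.002]
contact_force: [-2.9, -6.4, 5.6]
gripper_width: 0.177
```

```bash
python3 - <<'E'
from h import *
s=cap('side','s11.png')
cv2.imwrite('pics/s11c.png',cv2.resize(cv2.cvtColor(s['frame'],4)[220:290,250:350],None,fx=7,fy=7,interpolation=3))
E
python3 st.py
```

```text
21.03 [ 0.5865 -0.1395  0.0825] Ftool [-6.16 -1.62 -6.18] Ttool [ 0.243 -0.957 -0.088] 0.17632111216585894
cal -0.00300685474557725 -0.010392340017828745 yaw 0.018733577579288507
```

View pics/s11c.png

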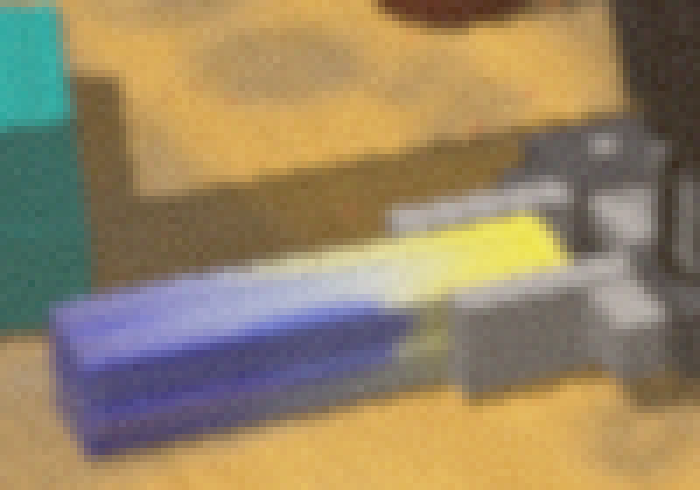

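{"op": "move_arm", "data": {
  "fingers": [0.25,0.3,0.4,0.5,0.7,1,1,1,1,1,1,1,1,1,1],
  "linear": [
    [0,0,0],
    [0,0,0],
    [0,0,0],
    [0,0,0],
    [0,0,0],
    [0,0,0],
    [0,0,0],
    [0,0,0],
    [0,0,0],
    [0,0,-0.03],
    [0,0,-0.05],
    [0,0,-0.07],
    [0,0,-0.07],
    [0,0,-0.07],
    [0,0,0]
  ],
  "rot": [
    [0,0,0],
    [0,0,0],
    [0,0,0],
    [0,0,0],
    [0,0,0],
    [0,0,0],
    [0,0,0],
    [0,0,0],
    [0,0,0],
    [0,0,0],
    [0,0,0],
    [0,0,0],
    [0,0,0],
    [0,0,0],
    [0,0,0]
  ]
}}

```text
clock: 22.28
tcp_pos: [0.5903, -0.1393, 0.2047]
orientation: [0.002, 0.774, 0.633, 0.001]
contact_force: [0.3, -0.5, 1.3]
gripper_width: 1.002
```

{"op": "move_arm", "data": {
  "fingers": [1,1,1,1,1,1,1,1,1,1,1,1,1,1],
  "linear": [
    [0,0,-0.05],
    [-0.05,0,-0.02],
    [-0.06,0,0],
    [-0.06,0,0],
    [-0.06,0,0],
    [-0.06,0,0],
    [-0.06,0,0],
    [-0.06,0,0],
    [-0.06,0,0],
    [-0.06,0,0],
    [-0.06,0,0],
    [-0.06,0,0],
    [0,0,0],
    [0,0,0]
  ],
  "rot": [
    [0,0,0],
    [0,0,0],
    [0,0,0],
    [0,0,0],
    [0,0,0],
    [0,0,0],
    [0,0,0],
    [0,0,0],
    [0,0,0],
    [0,0,0],
    [0,0,0],
    [0,0,0],
    [0,0,0],
    [0,0,0]
  ]
}}

```text
clock: 23.45
tcp_pos: [0.5348, -0.3943, 0.2262]
orientation: [-0.002, 0.775, 0.632, -0.002]
contact_force: [0.0, 0.4, 0.2]
gripper_width: 0.999
```

```bash
python3 st.py
python3 - <<'E'
from h import *
p=cap('top','t12.png');s=cap('side','s12.png')
cv2.imwrite('pics/t12c.png',cv2.resize(cv2.cvtColor(p['frame'],4)[170:290,280:400],None,fx=5,fy=5,interpolation=3))
cv2.imwrite('pics/s12c.png',cv2.resize(cv2.cvtColor(s['frame'],4)[215:290,250:370],None,fx=6.5,fy=6.5,interpolation=3))
for pp in(p,s):
  for n in('candle','candle_mid','jaw_tip','thumb_grip','pillar','filled_glass'): print(n,[(np.round(a['centre'],4),a['score']) for a in spotter.pinpoint(pp,n)[:3]])
E
```

```text
23.45 [ 0.5348 -0.3943  0.2262] Ftool [ 0.39 -0.04 -0.24] Ttool [-0.028  0.027  0.047] 0.9990210868362597
cal -0.0027801746704849348 -0.27039829100230706 yaw -0.12359272448628111
candle [(array([0.408 , 0.0206, 0.02  ]), 0.7), (array([ 0.5107, -0.0958,  0.0208]), 0.64)]
candle_mid [(array([0.4492, 0.1068, 0.0234]), 0.76), (array([ 0.4767, -0.0639,  0.0194]), 0.57)]
jaw_tip [(array([ 0.5101, -0.0946,  0.022 ]), 0.68)]
thumb_grip [(array([ 0.5862, -0.1391,  0.0741]), 0.85)]
pillar [(array([ 0.6838,  0.1596, -0.    ]), 0.68)]
filled_glass []
candle [(array([0.415 , 0.0182, 0.0186]), 0.85), (array([ 0.3837, -0.0459,  0.021 ]), 0.75)]
candle_mid [(array([ 0.4776, -0.0691,  0.0256]), 0.87), (array([0.4495, 0.1021, 0.0204]), 0.59)]
jaw_tip [(array([ 0.5132, -0.0985,  0.027 ]), 0.75)]
thumb_grip [(array([ 0.5927, -0.1414,  0.0734]), 0.85)]
pillar [(array([0.6812, 0.1656, 0.0038]), 0.8)]
filled_glass [(array([ 0.4756, -0.4011,  0.0013]), 0.81)]
```

View pics/t12c.png

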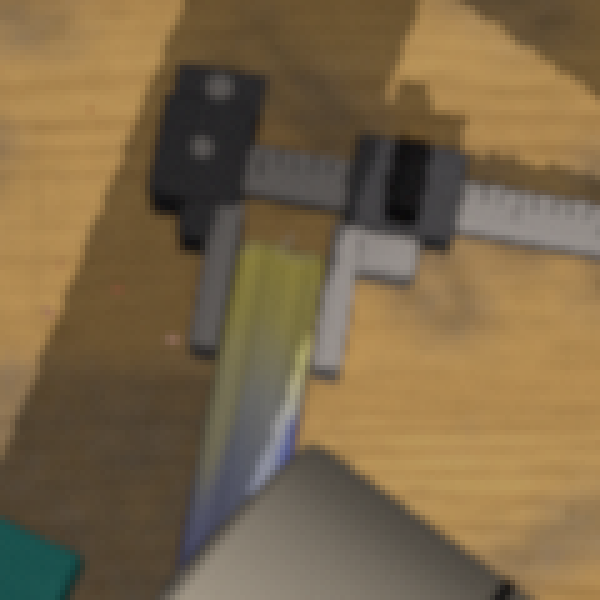

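View pics/s12c.png

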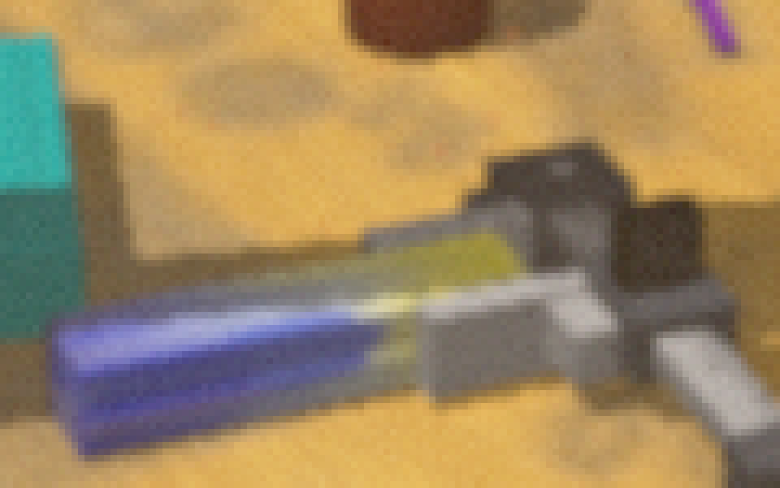

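```bash
cat > edge.py <<'E'
from h import *
def edge(p,A,B,z,half=4,lo=.1,hi=.9,n=30,sign=0):
    g=cv2.GaussianBlur(cv2.cvtColor(p['frame'],cv2.COLOR_RGB2LAB),(0,0),.6).astype(np.float32)
    A,B=np.array(A,float),np.array(B,float);d=(B-A)/np.linalg.norm(B-A);nn=np.array([-d[1],d[0]])
    t=np.arange(-half,half+.01,.1);pts=[]
    for f in np.linspace(lo,hi,n):
        c=A+f*(B-A);xy=(c+t[:,None]*nn).astype(np.float32)
        v=cv2.remap(g,xy[:,0].reshape(1,-1),xy[:,1].reshape(1,-1),cv2.INTER_LINEAR)[0]
        m=np.linalg.norm(np.gradient(v,axis=0),axis=1); w=np.where(m>.6*m.max(),m,0)
        pts.append(c+nn*(t*w).sum()/w.sum())
    pts=np.array(pts);P=np.array([ray(p,u,v,z)[:2] for u,v in pts])
    vx,vy,x0,y0=cv2.fitLine(P.astype(np.float32),cv2.DIST_HUBER,0,.0005,.0001).ravel()
    r=(P-[x0,y0])@[-vy,vx]
    a=np.degrees(np.arctan(vy/vx));print('ang %.2f rms %.2f mm  centre'%(a,r.std()*1e3),np.round([x0,y0],4));return a
E
python3 - <<'E'
from edge import *
import cv2
def load(fn,k):
    p=cap(k);return p
p=cap('top')
T=lambda a:((280+(a[0]+.5)/5-.5),(170+(a[1]+.5)/5-.5))
print('beam lower edge right');edge(p,T((465,208)),T((595,228)),.041,half=2)
print('fixed outer');edge(p,T((215,215)),T((192,348)),.044,half=2)
print('fixed inner');edge(p,T((241,215)),T((217,350)),.044,half=2)
print('mov inner');edge(p,T((340,235)),T((313,370)),.044,half=2)
print('mov outer');edge(p,T((357,285)),T((341,373)),.044,half=2)
print('candle left');edge(p,T((217,360)),T((183,545)),.043,half=3)
p0=dict(p);p0['frame']=cv2.cvtColor(cv2.imread('pics/top0.png'),4)
T=lambda a:((290+(a[0]+.5)/5.5-.5),(170+(a[1]+.5)/5.5-.5))
print('--initial: fixed in, out, mov in, out')
edge(p0,T((211,232)),T((187,380)),.044,half=2);edge(p0,T((182,232)),T((157,378)),.044,half=2)
edge(p0,T((412,272)),T((387,425)),.044,half=2);edge(p0,T((433,300)),T((413,425)),.044,half=2)
E
```

```text
beam lower edge right
ang 80.27 rms 2.01 mm  centre [ 0.5805 -0.1994]
fixed outer
ang -12.14 rms 0.34 mm  centre [ 0.5506 -0.0457]
fixed inner
ang -11.43 rms 0.36 mm  centre [ 0.5397 -0.0599]
mov inner
ang -15.23 rms 0.59 mm  centre [ 0.5351 -0.1008]
mov outer
ang -9.83 rms 0.27 mm  centre [ 0.5262 -0.1128]
candle left
ang -12.08 rms 0.40 mm  centre [ 0.4713 -0.0457]
--initial: fixed in, out, mov in, out
ang -11.18 rms 0.28 mm  centre [ 0.5549 -0.0613]
ang -12.31 rms 0.39 mm  centre [ 0.5507 -0.0456]
ang -14.08 rms 0.42 mm  centre [ 0.5296 -0.1416]
ang -10.55 rms 0.43 mm  centre [ 0.5177 -0.1527]
```

Run:
```python
from h import *
t=W((0,-.047,.14)); print(t); go(t,np.degrees(q[2])+90)
```

```text
[ 0.58211648 -0.17595377  0.14      ]
t 24.2 p [ 0.5354 -0.3933  0.2259] yaw 78.49 lin(cur) [0.5556 0.0072 0.2148] lin(after turn) [0.5556 0.0061 0.2148] rot [-0.0016 -0.      0.    ] deg -0.0
```

{"op": "move_arm", "data": {
  "fingers": [0,0,0,0,0,0,0,0,0,0,0,0,0,0,0,0,0,0,0],
  "linear": [
    [0.03,0.0061,0],
    [0.0525,0,0],
    [0.0525,0,0],
    [0.0525,0,0],
    [0.0525,0,0],
    [0.0525,0,0],
    [0.0525,0,0],
    [0.0525,0,0],
    [0.0525,0,0],
    [0.0525,0,0],
    [0.0525,0,0],
    [0,0,0],
    [0,0,0.04],
    [0,0,0.04],
    [0,0,0.04],
    [0,0,0.04],
    [0,0,0.04],
    [0,0,0.014],
    [0,0,0]
  ],
  "rot": [
    [-0.0016,0,0],
    [0,0,0],
    [0,0,0],
    [0,0,0],
    [0,0,0],
    [0,0,0],
    [0,0,0],
    [0,0,0],
    [0,0,0],
    [0,0,0],
    [0,0,0],
    [0,0,0],
    [0,0,0],
    [0,0,0],
    [0,0,0],
    [0,0,0],
    [0,0,0],
    [0,0,0],
    [0,0,0]
  ]
}}

```text
clock: 25.78
tcp_pos: [0.581, -0.1759, 0.1389]
orientation: [-0.001, 0.774, 0.633, -0.001]
contact_force: [0.4, 0.2, 0.6]
gripper_width: -0.001
```

```bash
python3 st.py
python3 - <<'E'
from h import *
t=W((0,-.047,.083)); go(t,np.degrees(q[2])+90)
s=cap('side','s13.png')
cv2.imwrite('pics/s13c.png',cv2.resize(cv2.cvtColor(s['frame'],4)[180:310,240:400],None,fx=4.6,fy=4.6,interpolation=3))
E
```

```text
25.78 [ 0.581  -0.1759  0.1389] Ftool [ 0.29  0.38 -0.61] Ttool [ 0.049  0.007 -0.051] -0.0006595360474400015
cal -0.0010588360039771576 -0.04718072893501937 yaw -0.0004913196958629129
t 25.78 p [ 0.581  -0.1759  0.1389] yaw 78.48 lin(cur) [0.0004 0.0031 0.1397] lin(after turn) [0.0005 0.0026 0.1397] rot [-0.0009 -0.0001 -0.    ] deg 0.0
```

View pics/s13c.png

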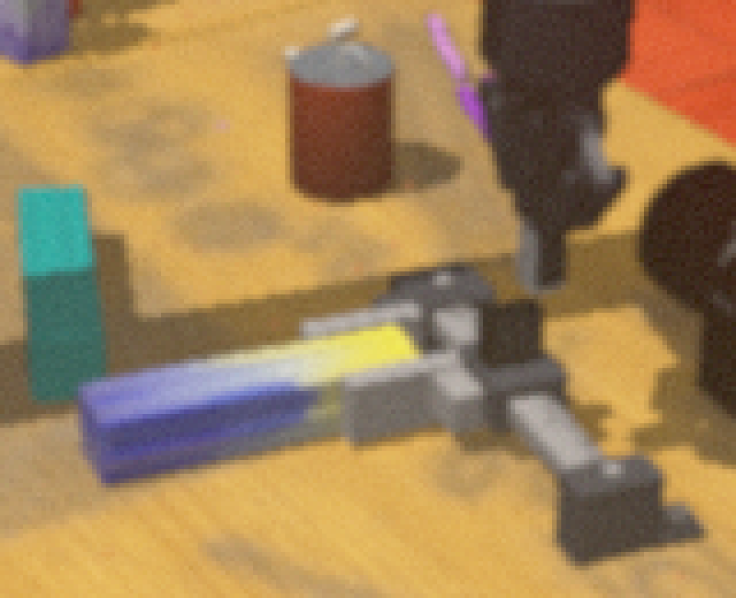

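{"op": "move_arm", "data": {
  "fingers": [0,0,0,0,0,0,0,0,0,0,0,0],
  "linear": [
    [0,0.0026,0.02],
    [0,0,0.02],
    [0,0,0.02],
    [0,0,0.02],
    [0,0,0.02],
    [0,0,0.02],
    [0,0,0.0195],
    [0,0,0],
    [0.006,0,0],
    [0.006,0,0],
    [0.006,0,0],
    [0,0,0]
  ],
  "rot": [
    [-0.0009,0,0],
    [0,0,0],
    [0,0,0],
    [0,0,0],
    [0,0,0],
    [0,0,0],
    [0,0,0],
    [0,0,0],
    [0,0,0],
    [0,0,0],
    [0,0,0],
    [0,0,0]
  ]
}}

```text
clock: 26.83
tcp_pos: [0.5851, -0.169, 0.085]
orientation: [0.001, 0.774, 0.633, 0.001]
contact_force: [-0.2, 0.6, -0.1]
gripper_width: -0.001
```

```bash
python3 st.py
python3 - <<'E'
from h import *
s=cap('side','s14.png')
cv2.imwrite('pics/s14c.png',cv2.resize(cv2.cvtColor(s['frame'],4)[210:300,290:390],None,fx=6,fy=6,interpolation=3))
E
```

```text
26.83 [ 0.5851 -0.169   0.085 ] Ftool [ 0.51 -0.29  0.13] Ttool [ 0.021  0.013 -0.024] -0.0011434067409426079
cal 0.0014835105777145242 -0.03956878575764775 yaw 0.028604560390865785
```

View pics/s14c.png

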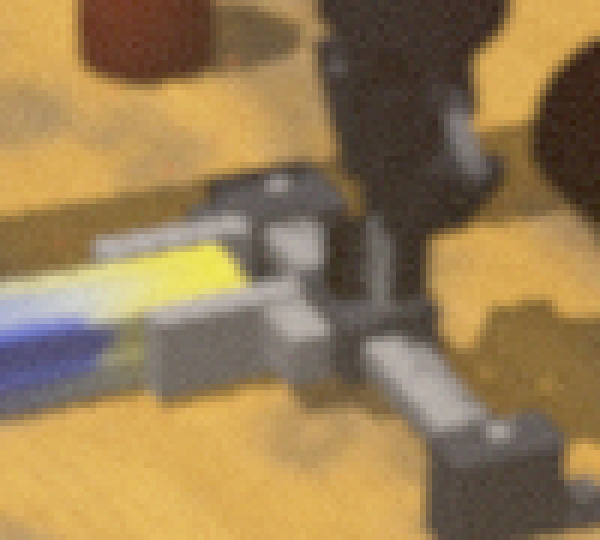

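{"op": "move_arm", "data": {
  "fingers": [0,0,0,0,0],
  "linear": [
    [0.002,0,0],
    [0.002,0,0],
    [0.002,0,0],
    [0.002,0,0],
    [0,0,0]
  ],
  "rot": [
    [0,0,0],
    [0,0,0],
    [0,0,0],
    [0,0,0],
    [0,0,0]
  ]
}}

```text
clock: 27.3
tcp_pos: [0.5853, -0.1662, 0.0846]
orientation: [0.001, 0.774, 0.633, 0.001]
contact_force: [0.4, 0.8, -0.2]
gripper_width: -0.002
```

```bash
python3 st.py
```

```text
27.3 [ 0.5853 -0.1662  0.0846] Ftool [0.89 0.18 0.23] Ttool [-0.002  0.012 -0.01 ] -0.002333006070385476
cal 0.0011581757514182445 -0.03678361793279314 yaw 0.0049786211440245864
```

{"op": "move_arm", "data": {
  "fingers": [0,0,0,0],
  "linear": [
    [0.0015,0,0],
    [0.0015,0,0],
    [0.0015,0,0],
    [0,0,0]
  ],
  "rot": [
    [0,0,0],
    [0,0,0],
    [0,0,0],
    [0,0,0]
  ]
}}

```text
clock: 27.63
tcp_pos: [0.5856, -0.1644, 0.0845]
orientation: [0.001, 0.774, 0.633, 0.001]
contact_force: [-0.1, 0.0, 0.0]
gripper_width: -0.006
```

```bash
python3 st.py
```

```text
27.63 [ 0.5856 -0.1644  0.0845] Ftool [-0.   -0.08 -0.04] Ttool [ 0.023  0.005 -0.004] -0.005642762987323891
cal 0.0011366313822497318 -0.035011083141158666 yaw 0.005710008314201431
```

{"op": "move_arm", "data": {
  "fingers": [0,0,0,0],
  "linear": [
    [0.001,0,0],
    [0.001,0,0],
    [0.001,0,0],
    [0,0,0]
  ],
  "rot": [
    [0,0,0],
    [0,0,0],
    [0,0,0],
    [0,0,0]
  ]
}}

```text
clock: 27.97
tcp_pos: [0.5859, -0.1633, 0.0846]
orientation: [0.001, 0.774, 0.633, 0.001]
contact_force: [0.5, 0.7, -0.2]
gripper_width: 0.001
```

```bash
python3 st.py
```

```text
27.97 [ 0.5859 -0.1633  0.0846] Ftool [0.82 0.36 0.18] Ttool [-0.026 -0.032 -0.006] 0.001266071852098651
cal 0.0011677195980834719 -0.03382199539729741 yaw 0.004665787973271662
```

{"op": "move_arm", "data": {
  "fingers": [0,0,0],
  "linear": [
    [0.001,0,0],
    [0.001,0,0],
    [0,0,0]
  ],
  "rot": [
    [0,0,0],
    [0,0,0],
    [0,0,0]
  ]
}}

```text
clock: 28.22
tcp_pos: [0.5861, -0.1625, 0.0845]
orientation: [0.001, 0.774, 0.633, 0.001]
contact_force: [0.7, 0.5, -0.9]
gripper_width: -0.002
```

```bash
python3 st.py
```

```text
28.22 [ 0.5861 -0.1625  0.0845] Ftool [0.65 0.58 0.95] Ttool [-0.018 -0.028 -0.019] -0.0016031543578737635
cal 0.0011766022577530157 -0.033034033220269994 yaw 0.0017234100504648353
```

{"op": "move_arm", "data": {
  "fingers": [0,0,0],
  "linear": [
    [0.001,0,0],
    [0.001,0,0],
    [0,0,0]
  ],
  "rot": [
    [0,0,0],
    [0,0,0],
    [0,0,0]
  ]
}}

```text
clock: 28.47
tcp_pos: [0.5862, -0.1618, 0.0846]
orientation: [0.001, 0.774, 0.633, 0.001]
contact_force: [0.2, -0.3, -0.3]
gripper_width: -0.005
```

```bash
python3 st.py
```

```text
28.47 [ 0.5862 -0.1618  0.0846] Ftool [-0.27  0.27  0.31] Ttool [ 0.066  0.019 -0.042] -0.004674357849202824
cal 0.0011654188167414536 -0.03228788086179945 yaw 0.00827119560073264
```

{"op": "move_arm", "data": {
  "fingers": [0,0,0],
  "linear": [
    [0.001,0,0],
    [0.001,0,0],
    [0,0,0]
  ],
  "rot": [
    [0,0,0],
    [0,0,0],
    [0,0,0]
  ]
}}

```text
clock: 28.72
tcp_pos: [0.5863, -0.1616, 0.0846]
orientation: [0.001, 0.774, 0.633, 0.001]
contact_force: [-1.8, -5.3, -0.1]
gripper_width: 0.003
```

```bash
python3 st.py
```

```text
28.72 [ 0.5863 -0.1616  0.0846] Ftool [-5.56 -0.67  0.14] Ttool [-0.005 -0.715 -0.007] 0.0028640178415469024
cal 0.0011941348073863543 -0.032112091307400704 yaw 0.016391793954772638
```

{"op": "move_arm", "data": {
  "fingers": [0,0,0],
  "linear": [
    [0.001,0,0],
    [0.001,0,0],
    [0,0,0]
  ],
  "rot": [
    [0,0,0],
    [0,0,0],
    [0,0,0]
  ]
}}

```text
clock: 28.97
tcp_pos: [0.5863, -0.1613, 0.0846]
orientation: [0.002, 0.774, 0.633, 0.0]
contact_force: [-2.0, -8.2, 0.4]
gripper_width: -0.001
```

```bash
python3 st.py
```

```text
28.97 [ 0.5863 -0.1613  0.0846] Ftool [-8.4  -0.33 -0.35] Ttool [-0.017 -1.204 -0.041] -0.0011397213993029206
cal 0.0011822244073260522 -0.03179385179653193 yaw 0.01876815326628467
```

{"op": "move_arm", "data": {
  "fingers": [0,0,0],
  "linear": [
    [0.001,0,0],
    [0.001,0,0],
    [0,0,0]
  ],
  "rot": [
    [0,0,0],
    [0,0,0],
    [0,0,0]
  ]
}}

```text
clock: 29.22
tcp_pos: [0.5864, -0.1609, 0.0846]
orientation: [0.002, 0.774, 0.633, 0.0]
contact_force: [-2.3, -9.4, -0.3]
gripper_width: -0.002
```

```bash
python3 st.py
```

```text
29.22 [ 0.5864 -0.1609  0.0846] Ftool [-9.66 -0.34  0.36] Ttool [ 0.055 -1.517  0.029] -0.0023220836064530934
cal 0.0011887668561161632 -0.03134856166884424 yaw 0.022316801099512062
```

{"op": "move_arm", "data": {
  "fingers": [0,0,0,0,0,0,0,0,0,0,0,0,0,0,0,0,0,0,0,0],
  "linear": [
    [-0.002,0,0],
    [-0.004,0,0],
    [-0.01,0,0],
    [-0.02,0,0],
    [0,0,-0.04],
    [0,0,-0.06],
    [0,0,-0.07],
    [0,0,-0.07],
    [0,0,-0.07],
    [-0.06,0,-0.03],
    [-0.06,-0.03,0],
    [-0.06,-0.03,0],
    [-0.06,-0.03,0],
    [-0.06,-0.03,0],
    [-0.06,-0.03,0],
    [-0.06,-0.03,0],
    [-0.06,-0.03,0],
    [-0.06,-0.03,0],
    [-0.06,-0.03,0],
    [-0.06,-0.03,0]
  ],
  "rot": [
    [0,0,0],
    [0,0,0],
    [0,0,0],
    [0,0,0],
    [0,0,0],
    [0,0,0],
    [0,0,0],
    [0,0,0],
    [0,0,0],
    [0,0,0],
    [0,0,0],
    [0,0,0],
    [0,0,0],
    [0,0,0],
    [0,0,0],
    [0,0,0],
    [0,0,0],
    [0,0,0],
    [0,0,0],
    [0,0,0]
  ]
}}

```text
clock: 30.88
tcp_pos: [0.412, -0.4093, 0.2203]
orientation: [0.001, 0.774, 0.633, 0.001]
contact_force: [1.0, -0.7, 0.1]
gripper_width: 0.0
```

```bash
python3 st.py
python3 - <<'E'
from edge import *
p=cap('top','t15.png');s=cap('side','s15.png')
cv2.imwrite('pics/t15c.png',cv2.resize(cv2.cvtColor(p['frame'],4)[170:290,280:400],None,fx=5,fy=5,interpolation=3))
T=lambda a:((280+(a[0]+.5)/5-.5),(170+(a[1]+.5)/5-.5))
print('fixed outer');edge(p,T((215,215)),T((192,348)),.044,half=2)
print('fixed inner');edge(p,T((241,215)),T((217,350)),.044,half=2)
print('mov inner');edge(p,T((340,235)),T((313,370)),.044,half=2)
print('mov outer');edge(p,T((357,285)),T((341,373)),.044,half=2)
print('candle left');edge(p,T((217,360)),T((183,545)),.043,half=3)
for pp in(p,s):
  for n in('candle','candle_mid','jaw_tip','thumb_grip','pillar','filled_glass'): print(n,[(np.round(a['centre'],4),a['score']) for a in spotter.pinpoint(pp,n)[:3]])
E
```

```text
30.88 [ 0.412  -0.4093  0.2203] Ftool [-0.49  1.15 -0.1 ] Ttool [0.007 0.011 0.008] 0.00026686411727859456
cal -0.12010873790035441 -0.3096599899872544 yaw 0.0006471721159950761
fixed outer
ang -12.17 rms 0.39 mm  centre [ 0.555  -0.0465]
fixed inner
ang -11.33 rms 0.39 mm  centre [ 0.5504 -0.0621]
mov inner
ang -11.89 rms 0.25 mm  centre [ 0.5403 -0.1002]
mov outer
ang -11.60 rms 0.39 mm  centre [ 0.5264 -0.1128]
candle left
ang -12.24 rms 0.40 mm  centre [ 0.4713 -0.0457]
candle [(array([0.406 , 0.0196, 0.0176]), 0.93), (array([ 0.3841, -0.0449,  0.0212]), 0.84), (array([ 6.876e-01,  1.609e-01, -1.000e-04]), 0.58)]
candle_mid [(array([0.445 , 0.1047, 0.0226]), 0.96), (array([ 0.479 , -0.0635,  0.0212]), 0.77)]
jaw_tip [(array([ 0.5064, -0.0925,  0.0238]), 0.67)]
thumb_grip [(array([ 0.5897, -0.1376,  0.0752]), 0.78)]
pillar [(array([0.6849, 0.1568, 0.0017]), 0.73), (array([ 0.4773, -0.067 ,  0.0205]), 0.68)]
filled_glass [(array([ 0.4777, -0.3935, -0.0044]), 0.91)]
candle [(array([0.4115, 0.0215, 0.0207]), 0.96), (array([ 0.3834, -0.0476,  0.0216]), 0.87)]
candle_mid [(array([ 0.4775, -0.0666,  0.0248]), 0.86), (array([0.4507, 0.0974, 0.0194]), 0.57), (array([ 0.5954, -0.1442,  0.0692]), 0.38)]
jaw_tip [(array([ 0.5108, -0.1001,  0.0253]), 0.95)]
thumb_grip [(array([ 0.5929, -0.1402,  0.071 ]), 0.66)]
pillar [(array([6.826e-01, 1.631e-01, 5.000e-04]), 0.89)]
filled_glass [(array([ 4.749e-01, -4.009e-01,  2.000e-04]), 0.75)]
```

View pics/t15c.png

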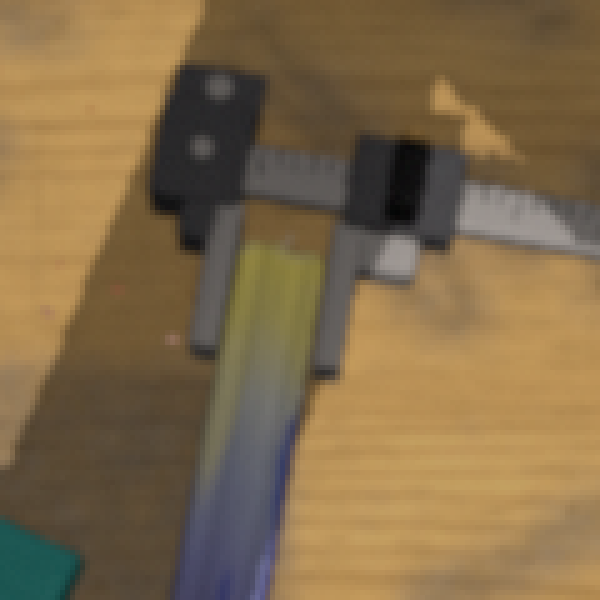

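Run:
```python
from h import *
s=sensors.sense();print(s['contact_force'],s['joint_velocities'])
print(manip.sign_off())
```

```text
[-0.11582175 -0.45880389 -1.11360096] [-0.00335964 -0.00091979 -0.0002195  -0.00144563  0.00152049  0.00113105]
the job is handed in; nothing more can be done
None
```

I laid the blue/yellow candle between the jaws and set it flat against the fixed jaw. I then slid the carriage by its fin until both jaws pressed on the candle, let go, and backed the arm away. The job was handed in at about 31 s; the hand-in gave no verdict.

**Last checks:**
- **Jaws:** they looked parallel, both at about -11.75° in the top view, though one edge reading can be off by about 1°.
- **Candle:** it lay within about 0.5° of the jaws, with its centre about 124 mm from the beam's middle line and flat on the table.
- **Bystanders:** the pillar and the glass were within the cameras' error of where they started.
- **Arm:** it was clear of everything and at rest.

**Not certain:**
- **Squeeze left on the candle:** I could not measure this after letting go. Pushing gave about 3 N of squeeze before I released the fin, which I judge is now 3 to 4 N.
- **Re-check push:** to confirm the jaws were still tight, I pushed the fin again with the closed gripper and meant to stop at about 7 N. It reached 9.7 N, or about 5.5 N on the candle. That is below the 18 N limit, but the jaw's tilt was not measured at that moment.
- **Jaw edges:** before that second push, the movable jaw's two edges disagreed by about 5° (-15.2° and -9.8°, with shadows on it). Afterwards they agreed to within 0.3°.

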